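# Change over the battery charging cradle

## Robot

A 7-joint arm with a two-finger parallel gripper is mounted at the origin on a cart in front of the work surface, level with it; the furniture and walls round the work are solid. World frame = base frame: x ahead of the robot, y to its left, z up, the work surface at z = 0. Lengths are in m, angles in rad, forces in N, time in s.
With the tool pointing down it reaches from about 0.4 to 0.875 m from the base axis. Payload 19.3 kg.
Tool frame: the origin (TCP) lies at the very end of the fingers, on their centre line; the grasp point (between the pads) lies 19 mm behind it; z points along the fingers, y is the line along which they close (so a half turn about z gives the same grasp; the last joint's range is limited). The gripper opens to 85 mm and grips with 20 to 120 N. Pads are 22 mm wide; open, the fingers measure 114 mm over their backs; the gripper's body (76 mm by 85 mm) begins 54 mm behind the grasp point. The pads swing forward as they close: fully open they stand 13 mm farther back than shut.
Start: joints at [1.213, 0.521, -0.036, 1.599, 0.021, 1.021, -0.113], TCP at [0.177, -0.599, 0.231] pointing down, gripper open.
Joint ranges: [-2.91, 2.91], [-0.3, 2.13], [-1.5, 1.42], [0.17, 2.43], [-1.26, 4.41], [0.16, 1.93], [-2.52, 2.52]. Speed limits (rad/s): [1.89, 1.89, 2.39, 2.39, 3.01, 3.01, 3.01].

## Interface

Orientations are given as [roll, pitch, yaw] about the fixed x, y, z axes, in that order (R = Rz(yaw) Ry(pitch) Rx(roll)).
In Python, from workcell import bot gives the robot as it stands.
- The arm moves only by the tool servo_tool, never from a script. Its argument "plan" is a list of rows, each a list of 7 numbers: the finger opening in cm, from 0 to 8.54, then the shift along the tool's x, y, z in cm, then the turn, a rotation vector about the tool's x, y, z in degrees. In form: [[fingers, x, y, z, wx, wy, wz], ...]. A call has 1 to 10 rows; each row is the pose to reach, as a shift and turn from the pose commanded when the call began, along the tool's axes at that moment; what a row does not reach only later rows make up. A row lasts 1/10 s, in which the tool goes at most 50 mm and 8.59 degrees, less where a joint would pass 70% of its speed; a pose out of reach is approached as far as the arm can. A call with a gripper value outside its range is refused whole. The fingers move at their own pace and stop on an object; "force" is the grip in N (left out, the last holds). Time passes only in rows, so rows that repeat a pose let the fingers close. It gives the time, the measured TCP pose, the force, the opening and the grip force at its end, in the units of the state.
- bot.observe(): the state, without advancing time (a new reading comes with each control period).
- bot.grab_frame(name): name is "side" or "top"; returns a dict with "frame" (400x640x3 uint8, blue, green, red), "mtx" (3x3 intrinsics, pixels), "R" (3x3) and "t" (3): a world point X has camera coordinates R X + t. Camera axes: x right, y down, z forward; pixel columns grow to the right and rows downward; lengths in m; the calibration is good to about 2 mm. A picture is of the moment at which its call begins. There is no depth.
- bot.job_done(): hands the job in; it is judged then, once.
The state is a dict: "clock": time; "qpos": joint angles; "qd": joint speeds; "joint_efforts": joint torques, N m; "position": TCP position; "tool_rot": TCP orientation; "force": force on the tool from outside, world axes, zero at the start; "moment": the same for the moment, N m; "grip_width": finger opening in m; "finger_force": force on a finger pad.
Only numpy, scipy, OpenCV 4.12 (cv2) and the standard library are available. Lean on these libraries where they do the work, as an engineer would, in place of code of your own. Each camera call takes 0.05 s, during which the arm holds its last target. There are 200 camera calls.

## Task

The packs in the charging cradle are charged and warm: swing the hold-down clamp open and lean each of them against the wire cooling rack, one end on the rack's pad and the underside against the high rail. Put every empty pack from the bench into a bay of its own, brass sockets towards the spring contacts, and press until you feel it is fully down on the bay floor, not resting on the contacts. Only when all of them are down, close the clamp fully over them, and leave the timer, the tin and the pliers where they are.

Things in the scene. Friction and masses are not known exactly. Their poses are not given: they have to be found in the camera images.
- cradle: fixed charging cradle: aluminium plate 200 x 232 mm (x -84 to 116 mm) with three bays side by side. Origin: bench level under the middle bay's centre; x to the contact end, z up. Per bay a front stop (slippery nylon, inner face x = -73, top z = 34 mm); at the far end a black contact housing (x 76 to 114, 35 mm high). Hinge lugs at its ends, y = +-104, reach z = 58 mm.
- bay1 (a point): where a seated pack's origin belongs in this bay: on the bay floor, 10 mm over the bench, its -x (socket) end towards this x, at cradle x = 0, y = -76 mm; x to the contacts. 1.5 mm play each side between round tapered posts at x = +-50 mm (27 mm diameter between bays, 14 mm outside; tops 24 mm above this floor, the top 9 mm tapering by 4.5 mm); 6 mm play lengthways (pack origin x from -3 to +3 mm), the contacts push a seated pack to -3. Sides are open between the posts.
- bay2 (a point): where a seated pack's origin belongs in this bay: on the bay floor, 10 mm over the bench, its -x (socket) end towards this x, at cradle x = 0, y = 0 mm; x to the contacts. 1.5 mm play each side between round tapered posts at x = +-50 mm (27 mm diameter between bays, 14 mm outside; tops 24 mm above this floor, the top 9 mm tapering by 4.5 mm); 6 mm play lengthways (pack origin x from -3 to +3 mm), the contacts push a seated pack to -3. Sides are open between the posts.
- bay3 (a point): where a seated pack's origin belongs in this bay: on the bay floor, 10 mm over the bench, its -x (socket) end towards this x, at cradle x = 0, y = 76 mm; x to the contacts. 1.5 mm play each side between round tapered posts at x = +-50 mm (27 mm diameter between bays, 14 mm outside; tops 24 mm above this floor, the top 9 mm tapering by 4.5 mm); 6 mm play lengthways (pack origin x from -3 to +3 mm), the contacts push a seated pack to -3. Sides are open between the posts.
- contacts (a point): tips of the middle bay's two brass spring contacts (each bay has its own pair at the same x): 14 mm round noses, 21 mm apart, 12 mm over the bay floor, at cradle x = 64.5 mm. A lowered pack's socket end lands on them, about 18 mm proud; pressing on top of that end firmly, with 5 to 15 N, pushes them back and the pack drops to the floor, lightly held. It lifts out easily.
- clamp (a joint): hinge of the hold-down bar over all three bays, rad: 0 = closed, down on the packs; 1.9 = fully open, leaning back past upright behind the contact housing. Stiff: stays where it is left; takes 3 to 6 N at the handle. A proud pack stops it above 0.1.
- clamp_handle (a point): middle of the clamp's handle: round steel rod, 10 mm diameter, 72 mm long, parallel to the cradle's y, standing 40 mm off the 16 mm wide, 230 mm long cross-bar on a wire at each end, 30 mm free beneath it. Closed: cradle x = 30, y = 0, z = 86 mm, right above the bar. Moves and turns with the clamp.
- clamp_hinge (a point): middle of the clamp's hinge axis: cradle x = 104, y = 0, z = 46 mm, parallel to the cradle's y. The cross-bar is 74 mm from it. Opening lifts the bar up and over towards the cradle's +x.
- rack: fixed cooling rack of 8 mm steel wire, 232 mm wide along y; origin on the bench under its middle; x to the high side, z up. Rubber foot pad 4 mm thick; low lip rail at x = -72, axis z = 14 mm; rear rail at x = 33, z = 53 mm. A leaning pack's lower edge stands on the pad behind the lip (near x = -60), its slope is 30 deg, its origin near x = 0, z = 39 mm. Room for three at y = -76, 0, 76 mm.
- warm1: charged, warm hard-case battery pack, a slab 140 x 46 x 27 mm (colliding height 26), 0.13 to 0.36 kg. Origin: centre of the underside; x along the length (case from -68 to +70 mm), the two brass sockets in its -x end; z up. Starts in a bay under the closed clamp. May be absent.
- warm2: charged, warm hard-case battery pack, a slab 140 x 46 x 27 mm (colliding height 26), 0.13 to 0.36 kg. Origin: centre of the underside; x along the length (case from -68 to +70 mm), the two brass sockets in its -x end; z up. Starts in a bay under the closed clamp. May be absent.
- warm3: charged, warm hard-case battery pack, a slab 140 x 46 x 27 mm (colliding height 26), 0.13 to 0.36 kg. Origin: centre of the underside; x along the length (case from -68 to +70 mm), the two brass sockets in its -x end; z up. Starts in a bay under the closed clamp. May be absent.
- empty1: empty hard-case battery pack, a slab 140 x 46 x 27 mm (colliding height 26), 0.13 to 0.36 kg. Origin: centre of the underside; x along the length (case from -68 to +70 mm), the two brass sockets in its -x end; z up. Starts flat on the bench outside the cradle, sockets roughly away from the robot. May be absent.
- empty2: empty hard-case battery pack, a slab 140 x 46 x 27 mm (colliding height 26), 0.13 to 0.36 kg. Origin: centre of the underside; x along the length (case from -68 to +70 mm), the two brass sockets in its -x end; z up. Starts flat on the bench outside the cradle, sockets roughly away from the robot. May be absent.
- empty3: empty hard-case battery pack, a slab 140 x 46 x 27 mm (colliding height 26), 0.13 to 0.36 kg. Origin: centre of the underside; x along the length (case from -68 to +70 mm), the two brass sockets in its -x end; z up. Starts flat on the bench outside the cradle, sockets roughly to the robot's left. May be absent.
- empty1_sockets (a point): middle of the socket end of empty1: 68 mm along -x from its origin, 13 mm above its underside
- empty2_sockets (a point): middle of the socket end of empty2: 68 mm along -x from its origin, 13 mm above its underside
- empty3_sockets (a point): middle of the socket end of empty3: 68 mm along -x from its origin, 13 mm above its underside
- lap_timer: bystander: lap timer lying on the bench, 102 x 72 x 20 mm; not to be moved
- grease_tin: bystander: round tin, 75 mm diameter, 25 mm high; not to be moved
- pliers: bystander: small pliers lying flat, 50 x 132 x 12 mm; not to be moved

How it is judged:
On the way, in this order (a step that is already met when the one before it is completed fails the run):
1. the clamp is swung open (value of joint clamp above 1.2 rad), for 0.2 s.
2. with the clamp still open, every charged pack leans on the cooling rack and every empty pack sits fully down in a bay, sockets at the contacts (x of warm1 in the frame of rack between -0.035 and 0.035 m and y of warm1 in the frame of rack between -0.105 and 0.105 m and z of warm1 in the frame of rack between 0.025 and 0.075 m and angle between warm1's own z axis and vertical between 0.35 and 0.9 rad and angle between the x axis of each of warm1, warm2, warm3 and the y axis of rack, either way round above 1.2 rad and contact force between each of warm1, warm2, warm3 and rack above 0.2 N and linear speed of each of warm1, warm2, warm3 below 0.03 m/s and x of warm2 in the frame of rack between -0.035 and 0.035 m and y of warm2 in the frame of rack between -0.105 and 0.105 m and z of warm2 in the frame of rack between 0.025 and 0.075 m and angle between warm2's own z axis and vertical between 0.35 and 0.9 rad and x of warm3 in the frame of rack between -0.035 and 0.035 m and y of warm3 in the frame of rack between -0.105 and 0.105 m and z of warm3 in the frame of rack between 0.025 and 0.075 m and angle between warm3's own z axis and vertical between 0.35 and 0.9 rad and x of empty1 in the frame of cradle between -0.006 and 0.008 m and (y of empty1 in the frame of cradle between -0.082 and -0.07 m or y of empty1 in the frame of cradle between -0.006 and 0.006 m or y of empty1 in the frame of cradle between 0.07 and 0.082 m) and z of each of empty1, empty2, empty3 in the frame of cradle below 0.0125 m and z of each of empty1_sockets, empty2_sockets, empty3_sockets in the frame of cradle below 0.0262 m and x of each of empty1_sockets, empty2_sockets, empty3_sockets in the frame of cradle above 0.055 m and x of empty2 in the frame of cradle between -0.006 and 0.008 m and (y of empty2 in the frame of cradle between -0.082 and -0.07 m or y of empty2 in the frame of cradle between -0.006 and 0.006 m or y of empty2 in the frame of cradle between 0.07 and 0.082 m) and x of empty3 in the frame of cradle between -0.006 and 0.008 m and (y of empty3 in the frame of cradle between -0.082 and -0.07 m or y of empty3 in the frame of cradle between -0.006 and 0.006 m or y of empty3 in the frame of cradle between 0.07 and 0.082 m) and value of joint clamp above 0.5 rad), for 0.3 s.
3. the clamp is closed over the packs (value of joint clamp below 0.05 rad), for 0.2 s.
At the end, for the whole second after the job is handed in: Charged packs lean at rest on the rack, lengthwise across its rails (within 20 deg), 20 to 50 deg from level, on pad and rear rail; each empty pack is in a bay, sockets at the contacts, within 6 mm sideways, both ends within 2.5 mm of the floor; clamp below 0.05 rad (x of warm1 in the frame of rack between -0.035 and 0.035 m and y of warm1 in the frame of rack between -0.105 and 0.105 m and z of warm1 in the frame of rack between 0.025 and 0.075 m and angle between warm1's own z axis and vertical between 0.35 and 0.9 rad and angle between the x axis of each of warm1, warm2, warm3 and the y axis of rack, either way round above 1.2 rad and contact force between each of warm1, warm2, warm3 and rack above 0.2 N and linear speed of each of warm1, warm2, warm3, empty1, empty2, empty3 below 0.03 m/s and x of warm2 in the frame of rack between -0.035 and 0.035 m and y of warm2 in the frame of rack between -0.105 and 0.105 m and z of warm2 in the frame of rack between 0.025 and 0.075 m and angle between warm2's own z axis and vertical between 0.35 and 0.9 rad and x of warm3 in the frame of rack between -0.035 and 0.035 m and y of warm3 in the frame of rack between -0.105 and 0.105 m and z of warm3 in the frame of rack between 0.025 and 0.075 m and angle between warm3's own z axis and vertical between 0.35 and 0.9 rad and x of empty1 in the frame of cradle between -0.006 and 0.008 m and (y of empty1 in the frame of cradle between -0.082 and -0.07 m or y of empty1 in the frame of cradle between -0.006 and 0.006 m or y of empty1 in the frame of cradle between 0.07 and 0.082 m) and z of each of empty1, empty2, empty3 in the frame of cradle below 0.0125 m and z of each of empty1_sockets, empty2_sockets, empty3_sockets in the frame of cradle below 0.0262 m and x of each of empty1_sockets, empty2_sockets, empty3_sockets in the frame of cradle above 0.055 m and x of empty2 in the frame of cradle between -0.006 and 0.008 m and (y of empty2 in the frame of cradle between -0.082 and -0.07 m or y of empty2 in the frame of cradle between -0.006 and 0.006 m or y of empty2 in the frame of cradle between 0.07 and 0.082 m) and x of empty3 in the frame of cradle between -0.006 and 0.008 m and (y of empty3 in the frame of cradle between -0.082 and -0.07 m or y of empty3 in the frame of cradle between -0.006 and 0.006 m or y of empty3 in the frame of cradle between 0.07 and 0.082 m) and value of joint clamp below 0.05 rad); the robot touches nothing.
It fails at once if the lap timer, the tin or the pliers are moved more than 30 mm (distance of any of lap_timer, grease_tin, pliers from where it was at the start of the episode above 0.03 m).
Of warm1, warm2, warm3 only 2 to 3 are there at a start; the rules pass over those that are not, and their reading is None.
Of empty1, empty2, empty3 only 2 to 3 are there at a start; the rules pass over those that are not, and their reading is None.
At some moment in a run one of empty1, empty2, empty3 may be knocked a few centimetres aside while the robot is not near it.
Once in a run the grip may slacken for a moment while it holds something.
It also fails if it takes over 210 s, if anything falls off the work surface, if the arm or the gripper's body presses on something with over 40 N, if the wrist force passes 120 N, or if a joint passes its speed limit or range.

## Working session

There is one attempt and no reset: what is moved stays moved. The work goes in short steps, Python scripts to look and compute and a tool call to move; the robot and the scene stay as the last step left them, time stands still between calls to the robot, and variables do not carry over. Pictures are saved under pics/ and viewed, at most 14 in all, crops included, and the job is handed in when it is done.

Besides the shell and the picture viewer there is one more tool, called after "Call:" as a command line: name --pt "numbers of a row" for each row, then --argument value for the rest. servo_tool: Moves the arm, as the interface text tells. Its arguments: {"type":"object","properties":{"plan":{"type":"array","items":{"type":"array","items":{"type":"number"}}},"force":{"type":"number"}},"required":["plan"]}

```bash
mkdir -p pics; ls; python3 - <<'E'
from workcell import bot
import cv2,numpy as np
for n in("side","top"):
    f=bot.grab_frame(n); cv2.imwrite(f"pics/{n}0.png",f["frame"]); np.savez(f"{n}_cal.npz",mtx=f["mtx"],R=f["R"],t=f["t"])
    print(n,f["mtx"].tolist(),(-f["R"].T@f["t"]).round(3),f["R"].round(3).tolist())
o=bot.observe();print({k:np.round(v,3).tolist() for k,v in o.items()})
E
```

```text
pics
side [[377.1009907726432, 0.0, 320.19218215833814], [0.0, 377.1009907726432, 196.55057451397192], [0.0, 0.0, 1.0]] [ 0.672 -1.03   0.9  ] [[0.984, 0.178, -0.005], [0.118, -0.676, -0.727], [-0.133, 0.715, -0.687]]
top [[419.68790638607993, 0.0, 323.1895713042761], [0.0, 419.68790638607993, 200.1665362850136], [0.0, 0.0, 1.0]] [ 0.347 -0.152  1.531] [[-0.02, -1.0, 0.021], [-0.995, 0.018, -0.102], [0.101, -0.023, -0.995]]
{'clock': 0.1, 'qpos': [1.213, 0.522, -0.036, 1.6, 0.021, 1.021, -0.113], 'qd': [0.0, -0.001, 0.0, -0.003, -0.001, 0.0, -0.002], 'joint_efforts': [0.005, -92.848, 1.984, -37.053, 0.018, 0.005, -0.0], 'position': [0.177, -0.599, 0.231], 'tool_rot': [-3.141, 0.0, 0.288], 'force': [0.473, -0.766, -0.264], 'moment': [0.008, 0.004, -0.04], 'finger_force': 0.0, 'grip_width': 0.086}
```

View pics/top0.png

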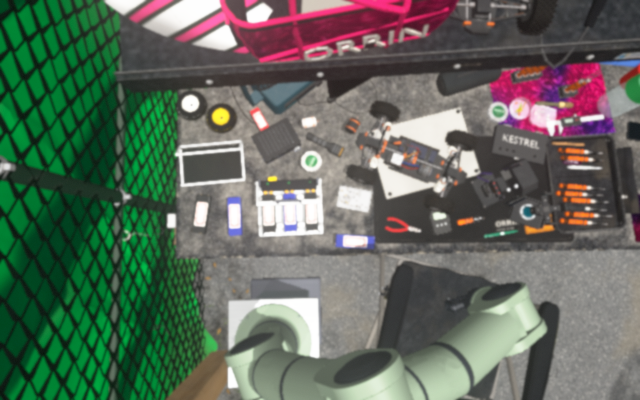

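View pics/side0.png

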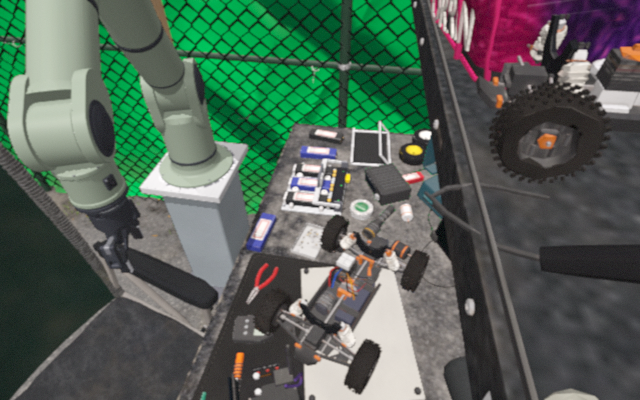

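The top view shows the cradle near (290,208), the rack at (211,163), and empty packs at (201,213), (235,215) and (355,241). The tin is at (311,160), the timer at (354,197) and the pliers at (402,225). Next I'll take enlarged crops of both views.

```bash
cat > h.py <<'E'
import numpy as np,cv2
from scipy.spatial.transform import Rotation as Ro
def cal(n): return np.load(f"{n}_cal.npz")
def ray(n,u,v,z):
    c=cal(n);C=-c["R"].T@c["t"];d=c["R"].T@np.linalg.inv(c["mtx"])@[u,v,1.]
    return C+d*(z-C[2])/d[2]
def proj(n,X):
    c=cal(n);p=c["mtx"]@(c["R"]@np.asarray(X,float)+c["t"]);return p[:2]/p[2]
E
python3 - <<'E'
import cv2
t=cv2.imread("pics/top0.png");s=cv2.imread("pics/side0.png")
cv2.imwrite("pics/top1.png",cv2.resize(t[140:260,165:385],None,fx=3.6,fy=3.6,interpolation=cv2.INTER_CUBIC))
cv2.imwrite("pics/side1.png",cv2.resize(s[115:265,240:440],None,fx=4,fy=4,interpolation=cv2.INTER_CUBIC))
E
```

```text
(no output)
```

View pics/top1.png

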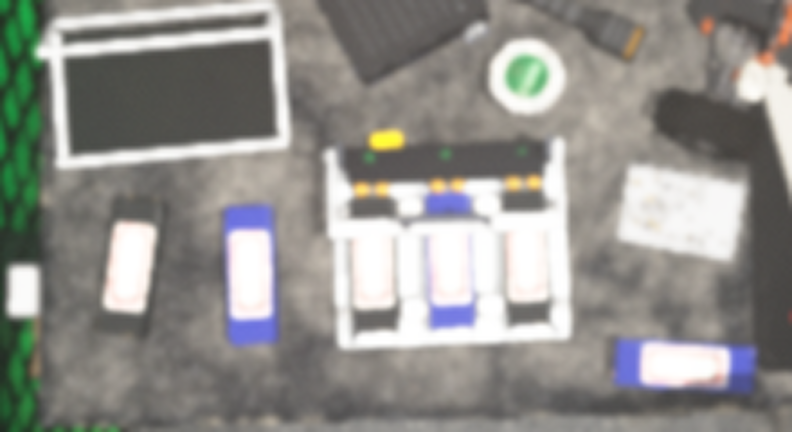

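View pics/side1.png

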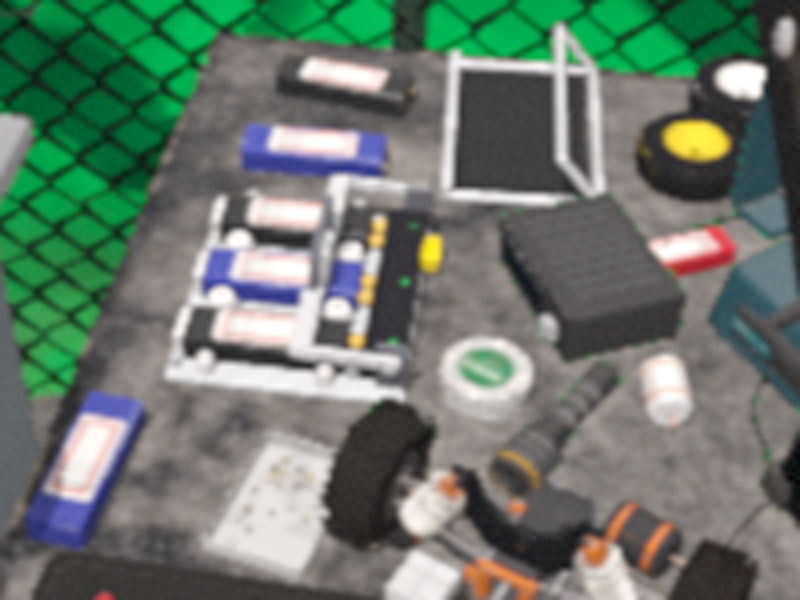

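All six packs are present. The top crop shows three warm ones in the cradle at about (375,265), (450,260) and (527,260), and empties at (131,266), (250,275) and (685,365). The cradle, rack and high rail all face away from the robot. Next I'll measure them.

```bash
python3 - <<'E'
from h import *
t=cv2.imread("pics/top0.png");s=cv2.imread("pics/side0.png")
def rects(n,img,box,mask,z,amin):
    x0,y0,x1,y1=box;k=6
    m=cv2.resize(mask[y0:y1,x0:x1].astype(np.float32),None,fx=k,fy=k,interpolation=cv2.INTER_LINEAR)>.5
    for c in cv2.findContours(m.astype(np.uint8),cv2.RETR_EXTERNAL,cv2.CHAIN_APPROX_NONE)[0]:
        if cv2.contourArea(c)/k/k<amin: continue
        px=(c[:,0,:]+.5)/k-.5+[x0,y0]
        w=np.array([ray(n,*p,z)[:2] for p in px],np.float32)*1000
        r=cv2.minAreaRect(w); print(n,"px",px.mean(0).round(1),"c",np.round(r[0],1),"size",np.round(r[1],1),"ang",round(r[2],1))
for n,im,b in(("top",t,(165,140,385,260)),("side",s,(240,115,440,265))):
    h=cv2.cvtColor(im,cv2.COLOR_BGR2HSV)
    blue=(h[...,0]>108)&(h[...,0]<130)&(h[...,1]>90)
    white=(im.min(2)>165)
    print("blue");rects(n,im,b,blue,.027,25)
    print("label");rects(n,im,b,white,.027,60)
C=lambda u,v:(165+(u+.5)/3.6-.5,140+(v+.5)/3.6-.5)
S=lambda u,v:(240+(u+.5)/4-.5,115+(v+.5)/4-.5)
def p(name,n,uv,z): print(name,n,(ray(n,*uv,z)*1000).round(0)[:2])
for nm,uv,z in[("plateFL",(340,347),.0),("plateFR",(570,338),.0),("lugL",(330,152),.058),("lugR",(561,142),.058),("contacts1L",(369,190),.022),("contacts2",(448,186),.022),("contacts3",(524,183),.022),("barL",(335,228),.05),("barR",(566,218),.05),
 ("lipL",(62,162),.014),("lipR",(285,144),.014),("rearL",(45,50),.053),("rearR",(280,40),.053),("railtopL",(52,22),.004),("railtopR",(277,8),.004),("blackFL",(100,325),.027),("blackFR",(150,333),.027),("blackBL",(117,203),.027),("blackBR",(165,205),.027),("w1 c",(375,265),.037),("w3c",(527,260),.037)]: p(nm,"top",C(*uv),z)
for nm,uv,z in[("lipnear",(447,196),.014),("lipfar",(455,58),.014),("rear near",(600,190),.053),("rear near b",(563,157),.053),("rearfar",(560,30),.053)]: p(nm,"side",S(*uv),z)
E
```

```text
blue
top px [370.5 242. ] c [ 346.8 -353.8] size [24.5 45.8] ang 88.2
top px [338.8 240.3] c [ 354.4 -239.4] size [24.5 42.1] ang 88.7
top px [235.  231.4] c [393.3 130.3] size [25.2 46.9] ang 4.1
top px [290.1 227.3] c [404.9 -65.3] size [19.2 40. ] ang 5.2
top px [233.3 200. ] c [507.  136.2] size [22.5 43.6] ang 4.7
top px [288.8 196.1] c [517.4 -63. ] size [39.  17.5] ang 89.0
label
top px [354.5 240.4] c [ 351.3 -295.7] size [91.5 47.3] ang 82.2
top px [171.2 220.5] c [437.  357.3] size [50.  31.2] ang 0.9
top px [234.1 215.5] c [450.8 134.2] size [92.9 45.8] ang 0.0
top px [200.5 214. ] c [458.8 252.6] size [45.4 90.9] ang 83.6
top px [353.6 198.5] c [ 504.5 -295.2] size [127.6  88.4] ang 78.3
top px [289.  206.1] c [475.4 -59.7] size [207.5 256.1] ang 1.8
top px [379.8 171.8] c [ 594.5 -383.4] size [ 54.3 131.2] ang 88.0
top px [311.3 160.9] c [ 644.1 -146.2] size [79.4 76.9] ang 89.1
top px [211.1 162.8] c [643.3 220.2] size [161.4 250.8] ang 4.6
blue
side px [263.  232.1] c [ 351.1 -305.7] size [155.9  56.1] ang 86.1
side px [325.8 185.1] c [511.5 -62. ] size [27.1 51.6] ang
[... 1038 characters left out ...]
9] ang 82.2
side px [368.5 146. ] c [642.9 228. ] size [157.6 315. ] ang 4.1
plateFL top [376.  49.]
plateFR top [ 381. -183.]
lugL top [566.  50.]
lugR top [ 572. -177.]
contacts1L top [532.  16.]
contacts2 top [535. -63.]
contacts3 top [ 537. -140.]
barL top [492.  46.]
barR top [ 498. -181.]
lipL top [567. 325.]
lipR top [582. 101.]
rearL top [673. 331.]
rearR top [680. 100.]
railtopL top [713. 340.]
railtopR top [724. 111.]
blackFL top [402. 281.]
blackFR top [393. 232.]
blackBL top [523. 266.]
blackBR top [520. 218.]
w1 c top [456.   9.]
w3c top [ 458. -141.]
lipnear side [584.  90.]
lipfar side [565. 323.]
rear near side [723.  73.]
rear near b side [687. 116.]
rearfar side [670. 334.]
```

```bash
cat >> h.py <<'E'
CR=(np.array([.466,-.065]),np.radians(1.6)); RK=(np.array([.645,.217]),np.radians(4.2))
def loc(F,x,y): 
    c,s=np.cos(F[1]),np.sin(F[1]); return F[0]+[c*x-s*y,s*x+c*y]
def Rt(yaw,tilt=0): # yaw deg; tilt deg: tool z leans towards heading `yaw`
    return Ro.from_euler("z",yaw,degrees=True)*Ro.from_euler("y",-tilt,degrees=True)*Ro.from_euler("x",180,degrees=True)
def state():
    from workcell import bot
    o=bot.observe();return o,np.array(o["position"]),Ro.from_euler("xyz",o["tool_rot"])
def go(*wps): # each (x,y,z,yaw[,tilt]) -> rows relative to present pose
    o,p,R=state();print("q",np.round(o["qpos"],2),"F",np.round(o["force"],1))
    for w in wps:
        d=R.inv().apply(np.array(w[:3])-p)*100; r=(R.inv()*Rt(*w[3:])).as_rotvec(degrees=True)
        print(np.round(w,3),"->",d.round(2).tolist()+r.round(1).tolist())
E
python3 - <<'E'
from h import *
a=loc(CR,.030,0);go((*a,.25,91.6),(*a,.15,91.6),(*a,.072,91.6))
E
```

```text
q [ 1.21  0.52 -0.04  1.6   0.02  1.02 -0.11] F [ 0.5 -0.8 -0.3]
[ 4.96e-01 -6.40e-02  2.50e-01  9.16e+01] -> [45.74, -42.25, -1.88, -0.0, -0.0, -75.1]
[ 4.96e-01 -6.40e-02  1.50e-01  9.16e+01] -> [45.74, -42.24, 8.12, -0.0, -0.0, -75.1]
[ 4.96e-01 -6.40e-02  7.20e-02  9.16e+01] -> [45.74, -42.23, 15.92, -0.0, -0.0, -75.1]
```

Call:
servo_tool --pt "4 45.7 -42.2 -5 0 0 -75" --pt "4 45.7 -42.2 -5 0 0 -75" --pt "4 45.7 -42.2 -5 0 0 -75" --pt "4 45.7 -42.2 -5 0 0 -75" --pt "4 45.7 -42.2 -5 0 0 -75" --pt "4 45.7 -42.2 -5 0 0 -75" --pt "4 45.7 -42.2 -5 0 0 -75" --pt "4 45.7 -42.2 -5 0 0 -75" --pt "4 45.7 -42.2 -5 0 0 -75" --pt "4 45.7 -42.2 -5 0 0 -75"

```text
clock: 1.1
position: [0.433, -0.1694, 0.2716]
tool_rot: [3.142, 0.0, 1.601]
force: [0.4, -1.2, 0.4]
grip_width: 0.04
finger_force: 0.0
```

```bash
python3 - <<'E'
from h import *
a=loc(CR,.030,0);go((*a,.25,91.6),(*a,.15,91.6),(*a,.072,91.6))
E
```

```text
q [ 0.69  0.25 -0.53  1.93  0.15  0.99  0.12] F [ 0.4 -1.2  0.4]
[ 4.96e-01 -6.40e-02  2.50e-01  9.16e+01] -> [10.33, 6.61, 2.16, 0.0, 0.0, 0.1]
[ 4.96e-01 -6.40e-02  1.50e-01  9.16e+01] -> [10.33, 6.61, 12.16, 0.0, 0.0, 0.1]
[ 4.96e-01 -6.40e-02  7.20e-02  9.16e+01] -> [10.33, 6.61, 19.96, 0.0, 0.0, 0.1]
```

Call:
servo_tool --pt "4 10.3 6.6 2 0 0 0" --pt "4 10.3 6.6 2 0 0 0" --pt "4 10.3 6.6 2 0 0 0" --pt "4 10.3 6.6 10 0 0 0" --pt "4 10.3 6.6 12 0 0 0" --pt "4 10.3 6.6 12 0 0 0" --pt "4 10.3 6.6 12 0 0 0" --pt "4 10.3 6.6 12 0 0 0"

```text
clock: 1.9
position: [0.497, -0.0667, 0.1536]
tool_rot: [3.139, 0.0, 1.596]
force: [0.4, -0.2, -0.7]
grip_width: 0.0399
finger_force: 0.0
```

```bash
cat >> h.py <<'E'
def snap(name,tb,sb):
    from workcell import bot
    out=[]
    for n,b in(("top",tb),("side",sb)):
        if b is None: continue
        im=bot.grab_frame(n)["frame"];cv2.imwrite(f"pics/raw_{name}_{n}.png",im)
        x0,y0,x1,y1=b;k=min(400/(x1-x0),560/(y1-y0));out.append(cv2.resize(im[y0:y1,x0:x1],None,fx=k,fy=k,interpolation=cv2.INTER_CUBIC));print(n,"scale",round(k,2))
    H=max(o.shape[0] for o in out)
    cv2.imwrite(f"pics/{name}.png",np.hstack([cv2.copyMakeBorder(o,0,H-o.shape[0],0,0,0) for o in out]))
E
python3 - <<'E'
from h import *
a=loc(CR,.030,0);go((*a,.072,91.6))
snap("handle",(245,140,335,250),(270,140,370,240))
print(proj("side",[*a,.086]),proj("side",[*loc(CR,.03,-.036),.086]),proj("side",[*loc(CR,.03,.036),.086]))
E
```

```text
q [ 0.41  0.47 -0.52  1.98  0.33  0.77 -0.27] F [ 0.4 -0.2 -0.7]
[ 4.96e-01 -6.40e-02  7.20e-02  9.16e+01] -> [0.26, -0.12, 8.16, 0.2, 0.0, -0.1]
top scale 4.44
side scale 4.0
[321.09730028 172.01684872] [319.4758242  178.90494941] [322.65423029 165.40294251]
```

View pics/handle.png

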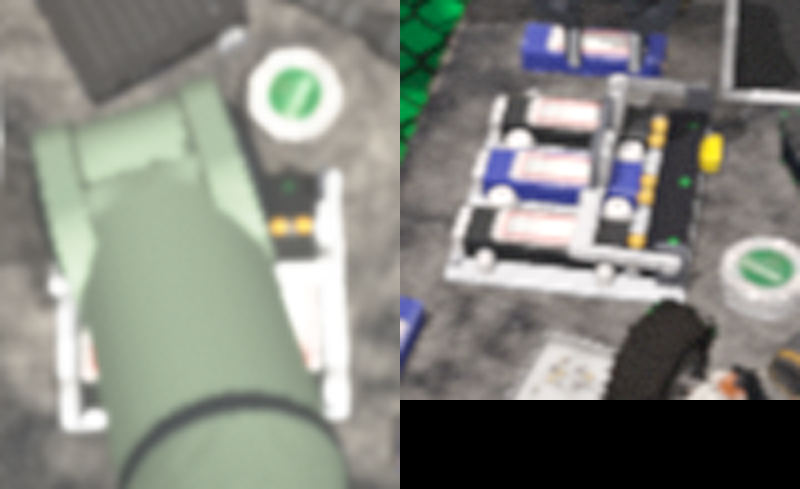

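The handle shows in the side crop near (603,128), where I predicted it, and the fingers are above it. I'll go down and grip it.

Call:
servo_tool --pt "4 0.2 -0.1 4 0 0 0" --pt "4 0.2 -0.1 8.3 0 0 0" --pt "4 0.2 -0.1 8.3 0 0 0" --pt "4 0.2 -0.1 8.3 0 0 0" --pt "0 0.2 -0.1 8.3 0 0 0" --pt "0 0.2 -0.1 8.3 0 0 0" --pt "0 0.2 -0.1 8.3 0 0 0" --pt "0 0.2 -0.1 8.3 0 0 0" --pt "0 0.2 -0.1 8.3 0 0 0" --pt "0 0.2 -0.1 8.3 0 0 0" --force 30

```text
clock: 3.0
position: [0.4929, -0.0649, 0.0693]
tool_rot: [-3.139, 0.001, 1.596]
force: [-14.5, 1.3, 8.6]
grip_width: 0.0087
finger_force: 31.3
```

```bash
python3 - <<'E'
from h import *
go()
c,s=np.cos(CR[1]),np.sin(CR[1])
for th in np.arange(.15,1.76,.1):
    dx=-.074*np.cos(th)+.040*np.sin(th)+.074; dz=.074*np.sin(th)+.040*np.cos(th)-.040
    print(round(th,2),round(dx*100,1),round(dz*100,1))
E
```

```text
q [ 0.34  0.61 -0.44  2.04  0.45  0.59 -0.38] F [-14.5   1.3   8.6]
0.15 0.7 1.1
0.25 1.2 1.7
0.35 1.8 2.3
0.45 2.5 2.8
0.55 3.2 3.3
0.65 3.9 3.7
0.75 4.7 4.0
0.85 5.5 4.2
0.95 6.3 4.3
1.05 7.2 4.4
1.15 8.0 4.4
1.25 8.9 4.3
1.35 9.7 4.1
1.45 10.5 3.8
1.55 11.2 3.5
1.65 12.0 3.1
1.75 12.7 2.6
```

Call:
servo_tool --pt "0 0 0.3 -1.1 0 0 0" --pt "0 0 0.8 -1.7 0 0 0" --pt "0 0 1.4 -2.3 0 0 0" --pt "0 0 2.1 -2.8 0 0 0" --pt "0 0 2.8 -3.3 0 0 0" --pt "0 0 3.5 -3.7 0 0 0" --pt "0 0 4.3 -4.0 0 0 0" --pt "0 0 5.1 -4.2 0 0 0" --pt "0 0 5.9 -4.3 0 0 0" --pt "0 0 6.8 -4.4 0 0 0"

```text
clock: 4.0
position: [0.5629, -0.063, 0.1134]
tool_rot: [-3.141, 0.001, 1.596]
force: [-6.5, -1.3, 7.6]
grip_width: 0.0088
finger_force: 31.4
```

```bash
python3 - <<'E'
from h import *
go()
E
```

```text
q [ 0.34  0.62 -0.48  1.84  0.39  0.78 -0.31] F [-6.5 -1.3  7.6]
```

Call:
servo_tool --pt "0 0 0.8 0 0 0 0" --pt "0 0 1.7 0.1 0 0 0" --pt "0 0 2.5 0.3 0 0 0" --pt "0 0 3.3 0.6 0 0 0" --pt "0 0 4.0 0.9 0 0 0" --pt "0 0 4.8 1.3 0 0 0" --pt "0 0 5.5 1.8 0 0 0" --pt "0 0 5.5 1.8 0 0 0" --pt "2.2 0 5.5 1.8 0 0 0" --pt "2.2 0 5.5 1.8 0 0 0"

```text
clock: 5.0
position: [0.6177, -0.061, 0.0945]
tool_rot: [3.141, -0.0, 1.597]
force: [-0.8, -0.3, 0.3]
grip_width: 0.0221
finger_force: 0.0
```

Call:
servo_tool --pt "2.2 0 0 0 0 0 0" --pt "2.2 0 0 -4 0 0 0" --pt "2.2 0 0 -9 0 0 0" --pt "3 0 0 -14 0 0 0" --pt "6.6 0 0 -18 0 0 0" --pt "6.6 0 0 -18 0 0 0" --pt "6.6 0 0 -18 0 0 0"

```text
clock: 5.7
position: [0.6178, -0.0613, 0.2753]
tool_rot: [3.14, 0.0, 1.597]
force: [0.5, -0.3, -0.9]
grip_width: 0.0656
finger_force: 0.0
```

```bash
python3 - <<'E'
from h import *
go((.462,-.065,.2,1.6),(*loc((np.array([.462,-.065]),CR[1]),-.0,.076),.2,1.6))
snap("opened",(245,140,335,250),(270,140,370,240))
E
```

```text
q [ 0.36  0.52 -0.53  1.54  0.28  1.16 -0.2 ] F [ 0.5 -0.3 -0.9]
[ 0.462 -0.065  0.2    1.6  ] -> [0.04, -15.6, 7.5, 0.1, -0.1, 89.9]
[0.46  0.011 0.2   1.6  ] -> [7.64, -15.61, 7.5, 0.1, -0.1, 89.9]
top scale 4.44
side scale 4.0
```

View pics/opened.png

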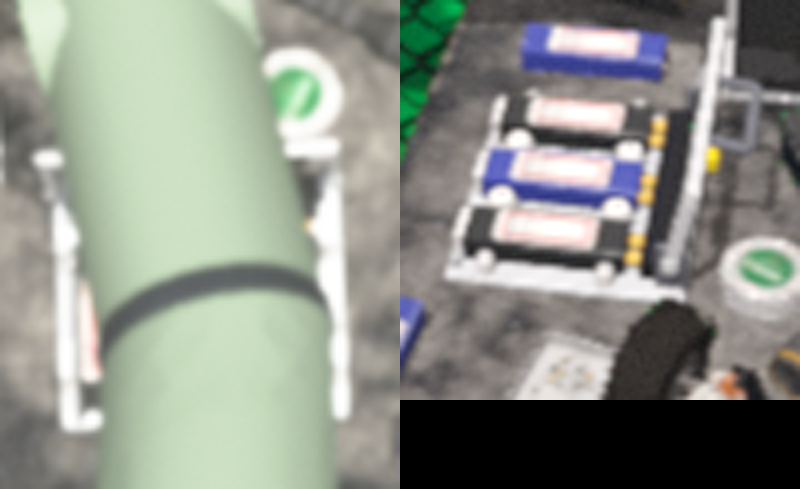

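The clamp is open: the bar stands upright at about (715,130) in the side crop. Next is the bay-3 pack.

```bash
sed -i 's/\[.466,-.065\]/[.4625,-.0645]/' h.py; python3 - <<'E'
from h import *
a=loc(CR,-.004,.076);go((*a,.16,1.6),(*a,.04,1.6),(*a,.012,1.6))
E
```

```text
q [ 0.36  0.52 -0.53  1.54  0.28  1.16 -0.2 ] F [ 0.8 -0.  -0. ]
[0.456 0.011 0.16  1.6  ] -> [7.69, -15.87, 11.37, -0.1, 0.1, 89.9]
[0.456 0.011 0.04  1.6  ] -> [7.69, -15.86, 23.37, -0.1, 0.1, 89.9]
[0.456 0.011 0.012 1.6  ] -> [7.69, -15.85, 26.17, -0.1, 0.1, 89.9]
```

Call:
servo_tool --pt "6.2 7.7 -15.9 4 0 0 90" --pt "6.2 7.7 -15.9 4 0 0 90" --pt "6.2 7.7 -15.9 4 0 0 90" --pt "6.2 7.7 -15.9 4 0 0 90" --pt "6.2 7.7 -15.9 11 0 0 90" --pt "6.2 7.7 -15.9 11 0 0 90" --pt "6.2 7.7 -15.9 11 0 0 90" --pt "6.2 7.7 -15.9 11 0 0 90" --pt "6.2 7.7 -15.9 11 0 0 90" --pt "6.2 7.7 -15.9 11 0 0 90"

```text
clock: 6.8
position: [0.456, 0.0115, 0.1634]
tool_rot: [-3.141, 0.002, 0.091]
force: [0.5, -0.3, -0.1]
grip_width: 0.062
finger_force: 0.0
```

```bash
python3 - <<'E'
from h import *
a=loc(CR,-.004,.076);go((*a,.06,1.6),(*a,.012,1.6))
E
```

```text
q [ 0.04  0.37 -0.24  2.09  0.13  0.71 -1.77] F [ 0.5 -0.3 -0.1]
[0.456 0.011 0.06  1.6  ] -> [0.06, 0.02, 10.34, -0.0, 0.1, 3.6]
[0.456 0.011 0.012 1.6  ] -> [0.07, 0.02, 15.14, -0.0, 0.1, 3.6]
```

Call:
servo_tool --pt "6.2 0 0 5 0 0 -88" --pt "6.2 0 0 5 0 0 -88" --pt "6.2 0 0 5 0 0 -88" --pt "6.2 0 0 5 0 0 -88" --pt "6.2 0 0 5 0 0 -88" --pt "6.2 0 0 5 0 0 -88" --pt "6.2 0 0 5 0 0 -88" --pt "6.2 0 0 5 0 0 -88" --pt "6.2 0 0 5 0 0 -88" --pt "6.2 0 0 5 0 0 -88"

```text
clock: 7.8
position: [0.456, 0.0116, 0.1135]
tool_rot: [-3.14, -0.0, 1.603]
force: [0.7, -1.2, 0.9]
grip_width: 0.0621
finger_force: 0.0
```

Call:
servo_tool --pt "6.2 0 0 0 0 0 -80" --pt "6.2 0 0 0 0 0 -80" --pt "6.2 0 0 0 0 0 -80" --pt "6.2 0 0 0 0 0 -80" --pt "6.2 0 0 0 0 0 -80" --pt "6.2 0 0 0 0 0 -80" --pt "6.2 0 0 0 0 0 -80" --pt "6.2 0 0 0 0 0 -80" --pt "6.2 0 0 0 0 0 -80" --pt "6.2 0 0 0 0 0 -80"

```text
clock: 8.8
position: [0.456, 0.0116, 0.1134]
tool_rot: [3.141, -0.002, 2.999]
force: [-0.2, 1.0, -0.2]
grip_width: 0.0619
finger_force: 0.0
```

```bash
python3 - <<'E'
from h import *
a=loc(CR,-.004,.076);go((*a,.05,181.6),(*a,.012,181.6))
E
```

```text
q [ 0.56  0.61 -0.95  2.1   0.71  0.8   0.59] F [-0.2  1.  -0.2]
[4.560e-01 1.100e-02 5.000e-02 1.816e+02] -> [-0.06, -0.02, 6.34, 0.1, -0.1, -9.8]
[4.560e-01 1.100e-02 1.200e-02 1.816e+02] -> [-0.06, -0.02, 10.14, 0.1, -0.1, -9.8]
```

Call:
servo_tool --pt "6.2 -0.1 0 0 0 0 -9.8" --pt "6.2 -0.1 0 0 0 0 -9.8" --pt "6.2 -0.1 0 4 0 0 -9.8" --pt "6.2 -0.1 0 7 0 0 -9.8" --pt "6.2 -0.1 0 9 0 0 -9.8" --pt "6.2 -0.1 0 10 0 0 -9.8" --pt "6.2 -0.1 0 10 0 0 -9.8"

```text
clock: 9.5
position: [0.457, 0.0117, 0.0135]
tool_rot: [3.141, -0.002, -3.12]
force: [0.5, 0.2, 0.3]
grip_width: 0.0618
finger_force: 0.0
```

```bash
python3 - <<'E'
from h import *
a=loc(CR,-.004,.076);go((*a,.05,181.6),(*a,.012,181.6))
E
```

```text
q [ 0.45  0.79 -0.8   2.14  0.99  0.65  0.52] F [0.5 0.2 0.3]
[4.560e-01 1.100e-02 5.000e-02 1.816e+02] -> [0.07, -0.03, -3.65, 0.0, -0.1, -0.4]
[4.560e-01 1.100e-02 1.200e-02 1.816e+02] -> [0.06, -0.04, 0.15, 0.0, -0.1, -0.4]
```

No contact on the way down. I'll close and then lift.

Call:
servo_tool --pt "6.2 0 0 0.3 0 0 0" --pt "3 0 0 0.3 0 0 0" --pt "3 0 0 0.3 0 0 0" --pt "3 0 0 0.3 0 0 0" --pt "3 0 0 0.3 0 0 0" --pt "3 0 0 0.3 0 0 0" --pt "3 0 0 0.3 0 0 0" --force 70

```text
clock: 10.2
position: [0.4581, 0.0112, 0.0123]
tool_rot: [-3.141, 0.001, -3.12]
force: [-2.4, -0.4, 7.3]
grip_width: 0.0449
finger_force: 72.0
```

Call:
servo_tool --pt "3 0 0 -1 0 0 0" --pt "3 0 0 -3 0 0 0" --pt "3 0 0 -6 0 0 0" --pt "3 0 0 -10 0 0 0" --pt "3 0 0 -14 0 0 0" --pt "3 0 0 -14 0 0 0"

```text
clock: 10.8
position: [0.4593, 0.0118, 0.156]
tool_rot: [-3.141, 0.006, -3.119]
force: [-0.0, 0.3, -2.1]
grip_width: 0.0447
finger_force: 73.6
```

```bash
cat >> h.py <<'E'
def rack(y,h,gap,dx=0): # tool target for pack on rack slot y; h = TCP height above underside
    n=np.array([-.5,.866]); u=np.array([dx,.039])+n*(h+gap); a=loc(RK,u[0],y); return (*a,u[1],180+4.2,-30)
E
python3 - <<'E'
from h import *
go(rack(.076,.001,.10),rack(.076,.001,.004))
E
```

```text
q [ 0.64  0.56 -1.05  2.06  0.65  0.88  0.81] F [-0.   0.3 -2.1]
[ 5.890e-01  2.890e-01  1.260e-01  1.842e+02 -3.000e+01] -> [-13.57, 27.44, 3.02, -0.8, -29.7, -2.9]
[ 6.370e-01  2.930e-01  4.300e-02  1.842e+02 -3.000e+01] -> [-18.31, 27.69, 11.36, -0.8, -29.7, -2.9]
```

Call:
servo_tool --pt "3 -13.6 27.4 0 -0.8 -29.7 -2.9" --pt "3 -13.6 27.4 0 -0.8 -29.7 -2.9" --pt "3 -13.6 27.4 0 -0.8 -29.7 -2.9" --pt "3 -13.6 27.4 0 -0.8 -29.7 -2.9" --pt "3 -13.6 27.4 0 -0.8 -29.7 -2.9" --pt "3 -13.6 27.4 0 -0.8 -29.7 -2.9" --pt "3 -13.6 27.4 0 -0.8 -29.7 -2.9" --pt "3 -13.6 27.4 0 -0.8 -29.7 -2.9" --pt "3 -13.6 27.4 3 -0.8 -29.7 -2.9" --pt "3 -13.6 27.4 3 -0.8 -29.7 -2.9"

```text
clock: 11.8
position: [0.5859, 0.2879, 0.1184]
tool_rot: [-3.14, 0.514, -3.066]
force: [-0.8, -1.2, -2.3]
grip_width: 0.0447
finger_force: 73.4
```

```bash
python3 - <<'E'
from h import *
go(rack(.076,.001,.10),rack(.076,.001,.03),rack(.076,.001,.004))
snap("rack1",(165,115,265,215),(300,110,400,210))
E
```

```text
q [-0.14  0.68 -0.75  2.    1.48  0.72 -0.28] F [-0.8 -1.2 -2.3]
[ 5.890e-01  2.890e-01  1.260e-01  1.842e+02 -3.000e+01] -> [-0.68, 0.09, -0.54, -0.0, -0.5, 0.1]
[ 6.240e-01  2.920e-01  6.600e-02  1.842e+02 -3.000e+01] -> [-0.74, 0.09, 6.46, -0.0, -0.5, 0.1]
[ 6.370e-01  2.930e-01  4.300e-02  1.842e+02 -3.000e+01] -> [-0.77, 0.09, 9.06, -0.0, -0.5, 0.1]
top scale 4.0
side scale 4.0
```

View pics/rack1.png

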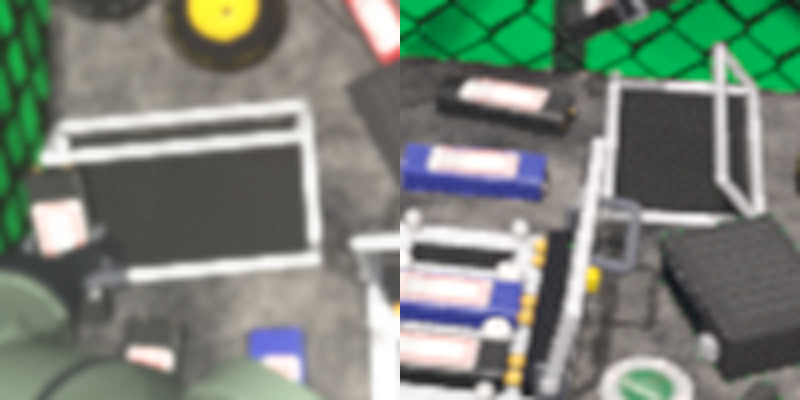

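The pack is held tilted over the left slot; its label is at (58,225) in the top crop, which fits once I allow for height. I'll lower it.

Call:
servo_tool --pt "3 -0.7 0.1 3 0 -0.5 0" --pt "3 -0.7 0.1 5 0 -0.5 0" --pt "3 -0.7 0.1 6.5 0 -0.5 0" --pt "3 -0.7 0.1 7.5 0 -0.5 0" --pt "3 -0.7 0.1 8.3 0 -0.5 0" --pt "3 -0.7 0.1 8.8 0 -0.5 0" --pt "3 -0.7 0.1 9.0 0 -0.5 0" --pt "3 -0.7 0.1 9.0 0 -0.5 0"

```text
clock: 12.7
position: [0.638, 0.2933, 0.0469]
tool_rot: [3.141, 0.527, -3.067]
force: [0.2, -0.8, -2.6]
grip_width: 0.045
finger_force: 73.5
```

```bash
python3 - <<'E'
from h import *
go(rack(.076,.001,.0))
E
```

```text
q [-0.17  0.85 -0.68  1.91  1.66  0.71 -0.36] F [ 0.2 -0.8 -2.6]
[ 6.390e-01  2.930e-01  4.000e-02  1.842e+02 -3.000e+01] -> [0.28, -0.06, 0.65, 0.1, 0.2, 0.0]
```

Call:
servo_tool --pt "3 0.1 0 0.2 0 0 0" --pt "3 0.1 0 0.4 0 0 0" --pt "3 0.1 0 0.6 0 0 0" --pt "3 0.1 0 0.6 0 0 0"

```text
clock: 13.1
position: [0.64, 0.2934, 0.0415]
tool_rot: [3.141, 0.528, -3.067]
force: [-9.5, -4.4, 11.1]
grip_width: 0.0449
finger_force: 75.7
```

```bash
python3 - <<'E'
from h import *
go(rack(.076,.001,.0))
E
```

```text
q [-0.17  0.86 -0.68  1.9   1.67  0.71 -0.36] F [-9.5 -4.4 11.1]
[ 6.390e-01  2.930e-01  4.000e-02  1.842e+02 -3.000e+01] -> [0.18, -0.06, 0.09, 0.0, 0.2, 0.0]
```

Contact felt on the rails. Release and retract.

Call:
servo_tool --pt "6.2 0 0 -0.1 0 0 0" --pt "6.2 0 0 -0.2 0 0 0" --pt "6.2 0 0 -0.2 0 0 0" --pt "6.2 0 0 -0.2 0 0 0" --pt "6.2 0 0 -2 0 0 0" --pt "6.2 0 0 -5 0 0 0" --pt "6.2 0 0 -9 0 0 0" --pt "6.2 0 0 -14 0 0 0" --pt "6.2 0 0 -14 0 0 0"

```text
clock: 14.0
position: [0.569, 0.2899, 0.1673]
tool_rot: [3.139, 0.533, -3.066]
force: [0.2, 1.1, -0.1]
grip_width: 0.0622
finger_force: 0.0
```

```bash
python3 - <<'E'
from h import *
a=loc(CR,-.004,.0);go((*a,.18,181.6),(*a,.05,181.6))
E
```

```text
q [-0.13  0.58 -0.79  2.02  1.37  0.73 -0.21] F [ 0.2  1.1 -0.1]
[ 4.590e-01 -6.500e-02  1.800e-01  1.816e+02] -> [11.15, -34.49, -8.15, 0.9, 30.5, 2.7]
[ 4.590e-01 -6.500e-02  5.000e-02  1.816e+02] -> [17.75, -34.53, 3.04, 0.9, 30.5, 2.7]
```

Call:
servo_tool --pt "6.2 11.2 -34.5 -8.2 0.9 30.5 2.7" --pt "6.2 11.2 -34.5 -8.2 0.9 30.5 2.7" --pt "6.2 11.2 -34.5 -8.2 0.9 30.5 2.7" --pt "6.2 11.2 -34.5 -8.2 0.9 30.5 2.7" --pt "6.2 11.2 -34.5 -8.2 0.9 30.5 2.7" --pt "6.2 11.2 -34.5 -8.2 0.9 30.5 2.7" --pt "6.2 11.2 -34.5 -8.2 0.9 30.5 2.7" --pt "6.2 11.2 -34.5 -8.2 0.9 30.5 2.7" --pt "6.2 17.3 -34.5 2.4 0.9 30.5 2.7" --pt "6.2 17.3 -34.5 2.4 0.9 30.5 2.7"

```text
clock: 15.0
position: [0.4591, -0.0683, 0.0755]
tool_rot: [-3.138, -0.003, -3.123]
force: [1.9, 0.1, -0.7]
grip_width: 0.062
finger_force: 0.0
```

```bash
python3 - <<'E'
from h import *
a=loc(CR,-.004,.0);go((*a,.05,181.6),(*a,.011,181.6))
E
```

```text
q [ 0.67  0.68 -0.88  2.1   0.8   0.74  0.86] F [ 1.9  0.1 -0.7]
[ 4.590e-01 -6.500e-02  5.000e-02  1.816e+02] -> [0.04, 0.38, 2.55, -0.2, -0.2, -0.6]
[ 4.590e-01 -6.500e-02  1.100e-02  1.816e+02] -> [0.03, 0.39, 6.45, -0.2, -0.2, -0.6]
```

Call:
servo_tool --pt "6.2 0 0 0 0 0 0" --pt "6.2 0 0.0 1.5 0 0 -0.6" --pt "6.2 0 0.0 1.5 0 0 -0.6"

```text
clock: 15.3
position: [0.4592, -0.0636, 0.0618]
tool_rot: [-3.139, -0.006, -3.104]
force: [0.3, -0.4, 0.7]
grip_width: 0.0618
finger_force: 0.0
```

```bash
python3 - <<'E'
from h import *
a=loc(CR,-.004,.0);go((*a,.05,181.6),(*a,.011,181.6))
E
```

```text
q [ 0.64  0.7  -0.85  2.11  0.83  0.72  0.84] F [ 0.3 -0.4  0.7]
[ 4.590e-01 -6.500e-02  5.000e-02  1.816e+02] -> [0.07, -0.1, 1.18, -0.1, -0.3, 0.6]
[ 4.590e-01 -6.500e-02  1.100e-02  1.816e+02] -> [0.05, -0.09, 5.08, -0.1, -0.3, 0.6]
```

Call:
servo_tool --pt "6.2 0 -0.1 2 0 0 0.4" --pt "6.2 0 -0.1 3.5 0 0 0.4" --pt "6.2 0 -0.1 4.5 0 0 0.4" --pt "6.2 0 -0.1 5.0 0 0 0.4" --pt "6.2 0 -0.1 5.0 0 0 0.4" --pt "3 0 -0.1 5.0 0 0 0.4" --pt "3 0 -0.1 5.0 0 0 0.4" --pt "3 0 -0.1 5.0 0 0 0.4" --pt "3 0 -0.1 5 0 0 0.4" --pt "3 0 -0.1 5 0 0 0.4"

```text
clock: 16.3
position: [0.4592, -0.0656, 0.0122]
tool_rot: [-3.139, -0.004, -3.113]
force: [-3.6, 0.3, 12.5]
grip_width: 0.0446
finger_force: 70.5
```

Call:
servo_tool --pt "3 0 0 -1 0 0 0" --pt "3 0 0 -3 0 0 0" --pt "3 0 0 -6 0 0 0" --pt "3 0 0 -10 0 0 0" --pt "3 0 0 -15 0 0 0" --pt "3 0 0 -15 0 0 0" --pt "3 0 0 -15 0 0 0"

```text
clock: 17.0
position: [0.4595, -0.0658, 0.1623]
tool_rot: [-3.138, -0.004, -3.113]
force: [0.0, -0.4, -3.5]
grip_width: 0.0447
finger_force: 73.7
```

```bash
python3 - <<'E'
from h import *
go(rack(.0,.001,.10),rack(.0,.001,.004))
E
```

```text
q [ 0.78  0.55 -1.01  2.04  0.61  0.89  1.02] F [ 0.  -0.4 -3.5]
[ 5.950e-01  2.130e-01  1.260e-01  1.842e+02 -3.000e+01] -> [-14.31, 27.53, 3.43, -0.9, -30.2, -2.5]
[ 6.430e-01  2.170e-01  4.300e-02  1.842e+02 -3.000e+01] -> [-19.13, 27.77, 11.72, -0.9, -30.2, -2.5]
```

Call:
servo_tool --pt "3 -14.3 27.5 0 -0.9 -30.2 -2.5" --pt "3 -14.3 27.5 0 -0.9 -30.2 -2.5" --pt "3 -14.3 27.5 0 -0.9 -30.2 -2.5" --pt "3 -14.3 27.5 0 -0.9 -30.2 -2.5" --pt "3 -14.3 27.5 0 -0.9 -30.2 -2.5" --pt "3 -14.3 27.5 0 -0.9 -30.2 -2.5" --pt "3 -14.3 27.5 0 -0.9 -30.2 -2.5" --pt "3 -14.3 27.5 3.4 -0.9 -30.2 -2.5" --pt "3 -14.3 27.5 3.4 -0.9 -30.2 -2.5" --pt "3 -14.3 27.5 3.4 -0.9 -30.2 -2.5"

```text
clock: 18.0
position: [0.5928, 0.2156, 0.1229]
tool_rot: [3.14, 0.518, -3.065]
force: [-1.1, -1.1, -2.4]
grip_width: 0.0446
finger_force: 73.6
```

```bash
python3 - <<'E'
from h import *
go(rack(.0,.001,.10),rack(.0,.001,.004))
E
```

```text
q [-0.01  0.63 -0.74  2.08  1.54  0.63 -0.25] F [-1.1 -1.1 -2.4]
[ 5.950e-01  2.130e-01  1.260e-01  1.842e+02 -3.000e+01] -> [-0.32, -0.25, -0.22, 0.2, -0.3, 0.2]
[ 6.430e-01  2.170e-01  4.300e-02  1.842e+02 -3.000e+01] -> [-0.38, -0.28, 9.37, 0.2, -0.3, 0.2]
```

Call:
servo_tool --pt "3 -0.3 -0.1 3 0 -0.3 0" --pt "3 -0.3 -0.1 5.5 0 -0.3 0" --pt "3 -0.3 -0.1 7.5 0 -0.3 0" --pt "3 -0.3 -0.1 8.5 0 -0.3 0" --pt "3 -0.3 -0.1 9.1 0 -0.3 0" --pt "3 -0.3 -0.1 9.4 0 -0.3 0" --pt "3 -0.3 -0.1 9.6 0 -0.3 0" --pt "3 -0.3 -0.1 9.8 0 -0.3 0" --pt "3 -0.3 -0.1 9.8 0 -0.3 0"

```text
clock: 18.9
position: [0.6457, 0.2167, 0.0426]
tool_rot: [3.14, 0.528, -3.068]
force: [-0.7, 0.5, -2.9]
grip_width: 0.0448
finger_force: 73.7
```

```bash
python3 - <<'E'
from h import *
go(rack(.0,.001,.0))
E
```

```text
q [-0.03  0.83 -0.67  1.98  1.76  0.64 -0.37] F [-0.7  0.5 -2.9]
[ 6.450e-01  2.170e-01  4.000e-02  1.842e+02 -3.000e+01] -> [0.24, 0.04, 0.17, 0.1, 0.2, 0.0]
```

Call:
servo_tool --pt "3 0.2 0 0.2 0 0 0" --pt "3 0.2 0 0.4 0 0 0" --pt "3 0.2 0 0.4 0 0 0"

```text
clock: 19.2
position: [0.6458, 0.2169, 0.0408]
tool_rot: [3.141, 0.531, -3.067]
force: [-37.5, -16.0, 60.0]
grip_width: 0.0447
finger_force: 82.9
```

Call:
servo_tool --pt "3 0 0 -0.3 0 0 0" --pt "6.2 0 0 -0.3 0 0 0" --pt "6.2 0 0 -0.3 0 0 0" --pt "6.2 0 0 -0.3 0 0 0" --pt "6.2 0 0 -2 0 0 0" --pt "6.2 0 0 -5 0 0 0" --pt "6.2 0 0 -9 0 0 0" --pt "6.2 0 0 -14 0 0 0" --pt "6.2 0 0 -14 0 0 0" --pt "6.2 0 0 -14 0 0 0"

```text
clock: 20.2
position: [0.5762, 0.2112, 0.16]
tool_rot: [3.14, 0.529, -3.068]
force: [0.2, -0.4, -0.4]
grip_width: 0.0623
finger_force: 0.0
```

```bash
python3 - <<'E'
from h import *
a=loc(CR,-.004,-.076);go((*a,.18,181.6),(*a,.06,181.6))
snap("rack2",(165,115,265,215),(300,110,400,210))
E
```

```text
q [ 0.    0.54 -0.76  2.11  1.44  0.61 -0.19] F [ 0.2 -0.4 -0.4]
[ 4.610e-01 -1.410e-01  1.800e-01  1.816e+02] -> [11.17, -34.22, -8.91, 0.8, 30.3, 2.6]
[ 4.610e-01 -1.410e-01  6.000e-02  1.816e+02] -> [17.23, -34.24, 1.45, 0.8, 30.3, 2.6]
top scale 4.0
side scale 4.0
```

View pics/rack2.png

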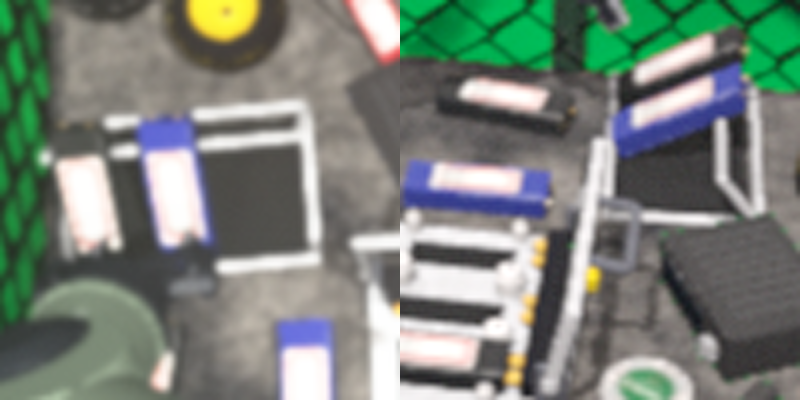

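Both warm packs lean on the rack, black at (88,200) and blue at (175,190) in the top crop. Next is bay 1.

Call:
servo_tool --pt "6.2 11.2 -34.2 -8.9 0.8 30.3 2.6" --pt "6.2 11.2 -34.2 -8.9 0.8 30.3 2.6" --pt "6.2 11.2 -34.2 -8.9 0.8 30.3 2.6" --pt "6.2 11.2 -34.2 -8.9 0.8 30.3 2.6" --pt "6.2 11.2 -34.2 -8.9 0.8 30.3 2.6" --pt "6.2 11.2 -34.2 -8.9 0.8 30.3 2.6" --pt "6.2 11.2 -34.2 -8.9 0.8 30.3 2.6" --pt "6.2 11.2 -34.2 -8.9 0.8 30.3 2.6" --pt "6.2 17.2 -34.2 1.4 0.8 30.3 2.6" --pt "6.2 17.2 -34.2 1.4 0.8 30.3 2.6"

```text
clock: 21.3
position: [0.4618, -0.1365, 0.0793]
tool_rot: [-3.142, -0.001, -3.119]
force: [1.7, -0.6, -1.3]
grip_width: 0.0619
finger_force: 0.0
```

Call:
servo_tool --pt "6.2 0 0 0 0 0 0" --pt "6.2 0 0 0 0 0 0" --pt "6.2 0 0 0 0 0 0"

```text
clock: 21.6
position: [0.4637, -0.1325, 0.0825]
tool_rot: [3.141, 0.0, -3.113]
force: [-0.1, 0.3, 1.0]
grip_width: 0.0618
finger_force: 0.0
```

```bash
python3 - <<'E'
from h import *
a=loc(CR,-.004,-.076);go((*a,.012,181.6))
E
```

```text
q [ 0.78  0.67 -0.84  2.06  0.75  0.75  1.06] F [-0.1  0.3  1. ]
[ 4.610e-01 -1.410e-01  1.200e-02  1.816e+02] -> [0.34, -0.8, 7.05, 0.0, 0.0, 0.1]
```

Call:
servo_tool --pt "6.2 0.3 -0.8 0 0 0 0" --pt "6.2 0.3 -0.8 3 0 0 0" --pt "6.2 0.3 -0.8 5.5 0 0 0" --pt "6.2 0.3 -0.8 6.6 0 0 0" --pt "6.2 0.3 -0.8 7.0 0 0 0" --pt "6.2 0.3 -0.8 7.0 0 0 0" --pt "3 0.3 -0.8 7.0 0 0 0" --pt "3 0.3 -0.8 7.0 0 0 0" --pt "3 0.3 -0.8 7 0 0 0" --pt "3 0.3 -0.8 7 0 0 0"

```text
clock: 22.6
position: [0.46, -0.142, 0.0124]
tool_rot: [-3.141, -0.0, -3.114]
force: [-3.1, -0.1, 12.6]
grip_width: 0.0448
finger_force: 71.1
```

Call:
servo_tool --pt "3 0 0 0 0 0 0" --pt "3 0 0 -1 0 0 0" --pt "3 0 0 -3 0 0 0" --pt "3 0 0 -6 0 0 0" --pt "3 0 0 -10 0 0 0" --pt "3 0 0 -15 0 0 0" --pt "3 0 0 -15 0 0 0" --pt "3 0 0 -15 0 0 0"

```text
clock: 23.4
position: [0.4598, -0.1423, 0.1626]
tool_rot: [-3.14, -0.0, -3.115]
force: [-0.7, 0.1, -1.9]
grip_width: 0.0451
finger_force: 73.5
```

```bash
python3 - <<'E'
from h import *
go(rack(-.076,.001,.10),rack(-.076,.001,.004))
E
```

```text
q [ 0.89  0.55 -0.96  2.    0.59  0.89  1.21] F [-0.7  0.1 -1.9]
[ 6.000e-01  1.380e-01  1.260e-01  1.842e+02 -3.000e+01] -> [-14.79, 27.6, 3.56, -0.8, -30.0, -2.6]
[ 6.480e-01  1.410e-01  4.300e-02  1.842e+02 -3.000e+01] -> [-19.58, 27.83, 11.88, -0.8, -30.0, -2.6]
```

Call:
servo_tool --pt "3 -3 9 -4 0 0 0" --pt "3 -14.8 27.6 -4 -0.8 -30 -2.6" --pt "3 -14.8 27.6 -4 -0.8 -30 -2.6" --pt "3 -14.8 27.6 -4 -0.8 -30 -2.6" --pt "3 -14.8 27.6 -4 -0.8 -30 -2.6" --pt "3 -14.8 27.6 -4 -0.8 -30 -2.6" --pt "3 -14.8 27.6 -4 -0.8 -30 -2.6" --pt "3 -14.8 27.6 0 -0.8 -30 -2.6" --pt "3 -14.8 27.6 3.5 -0.8 -30 -2.6" --pt "3 -14.8 27.6 3.5 -0.8 -30 -2.6"

```text
clock: 24.4
position: [0.5973, 0.1386, 0.121]
tool_rot: [3.141, 0.515, -3.065]
force: [0.7, 0.2, -1.1]
grip_width: 0.0444
finger_force: 73.2
```

Call:
servo_tool --pt "3 0 0 0 0 0 0" --pt "3 0 0 0 0 0 0" --pt "3 0 0 0 0 0 0"

```text
clock: 24.7
position: [0.6006, 0.1376, 0.1275]
tool_rot: [3.14, 0.524, -3.069]
force: [0.5, -0.0, -2.8]
grip_width: 0.0448
finger_force: 73.2
```

```bash
python3 - <<'E'
from h import *
go(rack(-.076,.001,.10),rack(-.076,.001,.002))
E
```

```text
q [ 0.06  0.56 -0.61  2.13  1.59  0.46 -0.21] F [ 0.5 -0.  -2.8]
[ 6.000e-01  1.380e-01  1.260e-01  1.842e+02 -3.000e+01] -> [0.09, -0.0, 0.07, 0.1, 0.0, -0.0]
[ 6.490e-01  1.410e-01  4.200e-02  1.842e+02 -3.000e+01] -> [0.09, -0.02, 9.87, 0.1, 0.0, -0.0]
```

Call:
servo_tool --pt "3 0.1 0 3 0 0 0" --pt "3 0.1 0 6 0 0 0" --pt "3 0.1 0 8 0 0 0" --pt "3 0.1 0 9 0 0 0" --pt "3 0.1 0 9.5 0 0 0" --pt "3 0.1 0 9.8 0 0 0" --pt "3 0.1 0 9.8 0 0 0" --pt "3 0.1 0 9.8 0 0 0"

```text
clock: 25.5
position: [0.6479, 0.1419, 0.0412]
tool_rot: [3.14, 0.523, -3.068]
force: [0.6, -0.6, -0.8]
grip_width: 0.0445
finger_force: 73.4
```

Call:
servo_tool --pt "6.2 0 0 0 0 0 0" --pt "6.2 0 0 0 0 0 0" --pt "6.2 0 0 0 0 0 0" --pt "6.2 0 0 -2 0 0 0" --pt "6.2 0 0 -5 0 0 0" --pt "6.2 0 0 -9 0 0 0" --pt "6.2 0 0 -14 0 0 0" --pt "6.2 0 0 -18 0 0 0" --pt "6.2 0 0 -18 0 0 0" --pt "6.2 0 0 -18 0 0 0"

```text
clock: 26.5
position: [0.5587, 0.1349, 0.1975]
tool_rot: [3.14, 0.524, -3.068]
force: [0.5, -0.8, -1.7]
grip_width: 0.0618
finger_force: 0.0
```

```bash
python3 - <<'E'
from h import *
go((.46,-.03,.32,181.6))
E
```

```text
q [ 0.08  0.37 -0.64  2.18  1.25  0.43  0.06] F [ 0.5 -0.8 -1.7]
[ 4.600e-01 -3.000e-02  3.200e-01  1.816e+02] -> [3.44, -15.69, -16.16, 0.8, 30.0, 2.6]
```

```bash
python3 - <<'E'
from h import *
go((.40,-.10,.25,140),(.355,-.296,.22,100))
E
```

```text
q [ 0.08  0.37 -0.64  2.18  1.25  0.43  0.06] F [ 0.5 -0.8 -1.7]
[ 4.0e-01 -1.0e-01  2.5e-01  1.4e+02] -> [12.57, -22.23, -13.37, 11.7, 28.5, 43.2]
[  0.355  -0.296   0.22  100.   ] -> [19.2, -41.45, -13.77, 22.1, 24.3, 82.2]
```

Call:
servo_tool --pt "6.2 12.6 -22.2 -13.4 11.7 28.5 43.2" --pt "6.2 12.6 -22.2 -13.4 11.7 28.5 43.2" --pt "6.2 12.6 -22.2 -13.4 11.7 28.5 43.2" --pt "6.2 12.6 -22.2 -13.4 11.7 28.5 43.2" --pt "6.2 12.6 -22.2 -13.4 11.7 28.5 43.2" --pt "6.2 12.6 -22.2 -13.4 11.7 28.5 43.2" --pt "6.2 19.2 -41.4 -13.8 22 24.3 82.2" --pt "6.2 19.2 -41.4 -13.8 22 24.3 82.2" --pt "6.2 19.2 -41.4 -13.8 22 24.3 82.2" --pt "6.2 19.2 -41.4 -13.8 22 24.3 82.2"

```text
clock: 27.5
position: [0.3577, -0.2805, 0.2204]
tool_rot: [3.135, 0.011, 1.934]
force: [1.2, 0.7, 1.6]
grip_width: 0.062
finger_force: 0.0
```

```bash
python3 - <<'E'
from h import *
go((.352,-.296,.15,86.5))
snap("emp",(165,140,385,260),(240,110,440,270))
E
```

```text
q [ 0.97  0.29 -0.52  2.03  0.2   0.85  0.7 ] F [1.2 0.7 1.6]
[ 0.352 -0.296  0.15  86.5  ] -> [-1.17, -1.14, 7.04, 0.5, 0.5, 24.3]
top scale 1.82
side scale 2.0
```

View pics/emp.png

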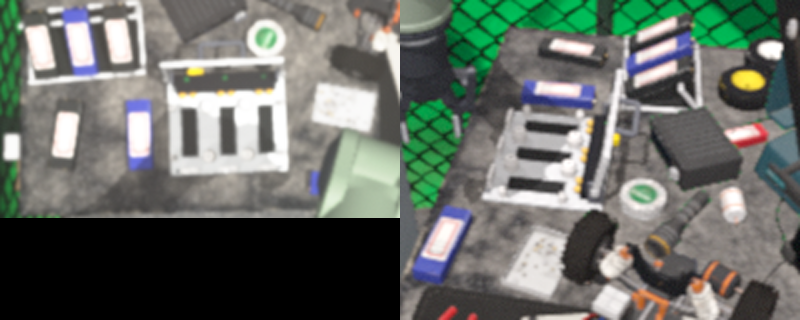

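All three warm packs lean on the rack. The blue empty, now at (138,135) in the top crop, has been knocked sideways, so I'll remeasure the empties and the bays.

```bash
cat >> h.py <<'E'
def rects(n,mask,box,z,amin,amax=1e9):
    x0,y0,x1,y1=box;k=6
    m=cv2.resize(mask[y0:y1,x0:x1].astype(np.float32),None,fx=k,fy=k)>.5
    for c in cv2.findContours(m.astype(np.uint8),cv2.RETR_EXTERNAL,cv2.CHAIN_APPROX_NONE)[0]:
        if not amin<cv2.contourArea(c)/k/k<amax: continue
        px=(c[:,0,:]+.5)/k-.5+[x0,y0]
        w=np.array([ray(n,*p,z)[:2] for p in px],np.float32)*1000
        r=cv2.minAreaRect(w);M=cv2.moments(w.reshape(-1,1,2))
        th=np.degrees(.5*np.arctan2(2*M["mu11"],M["mu20"]-M["mu02"]))
        print(n,"px",px.mean(0).round(1),"centroid",round(M["m10"]/M["m00"],1),round(M["m01"]/M["m00"],1),"size",np.round(r[1],0),"axis",round(th,1))
E
python3 - <<'E'
from h import *
t=cv2.imread("pics/raw_emp_top.png");s=cv2.imread("pics/raw_emp_side.png")
for n,im,bx in(("top",t,[(185,185,255,245)]),("side",s,[(295,120,350,170),(240,205,290,260)])):
    h=cv2.cvtColor(im,cv2.COLOR_BGR2HSV)
    for b in bx:
        pack=((h[...,0]>108)&(h[...,0]<130)&(h[...,1]>90))
        lab=im.min(2)>165
        print("blue");rects(n,pack|lab if n=="top" else pack,b,.027,25)
        print("label");rects(n,lab,b,.027,50,600)
print("dark bays");rects("top",im.max(2)<0,(0,0,9,9),0,1)
rects("top",(t.max(2)<75),(258,190,325,232),.010,40,400)
E
```

```text
blue
top px [200.6 213.9] centroid 458.9 252.6 size [46. 91.] axis -7.6
top px [241.2 213.9] centroid 457.9 108.6 size [137.  47.] axis 1.5
top px [233.5 190.2] centroid 541.3 136.2 size [67. 46.] axis -61.8
label
top px [200.6 213.9] centroid 458.9 252.6 size [46. 91.] axis -7.6
top px [241.1 213.1] centroid 459.1 108.8 size [46. 93.] axis -0.1
top px [233.5 190.2] centroid 541.3 136.2 size [67. 46.] axis -61.8
blue
side px [319.2 158.4] centroid 457.1 83.2 size [138.  75.] axis 2.6
label
side px [315.6 167.8] centroid 450.9 25.5 size [142.  40.] axis 8.6
side px [318.3 154.1] centroid 454.6 109.7 size [45. 90.] axis 0.2
side px [347.3 157.4] centroid 565.5 104.9 size [ 22. 162.] axis -87.2
side px [325.3 133. ] centroid 456.6 255.1 size [44. 91.] axis -7.1
blue
side px [263. 232.] centroid 354.2 -319.4 size [156.  56.] axis 86.2
label
side px [261. 229.] centroid 348.7 -296.4 size [89. 42.] axis 85.2
dark bays
```

Call:
servo_tool --pt "7 -1.2 -1.1 5 0 0 24" --pt "7 -1.2 -1.1 10 0 0 24" --pt "7 -1.2 -1.1 12 0 0 24" --pt "7 -1.2 -1.1 12 0 0 24" --pt "7 -1.2 -1.1 12 0 0 24" --pt "7 -1.2 -1.1 12 0 0 24"

```text
clock: 28.2
position: [0.3554, -0.2945, 0.1029]
tool_rot: [3.127, 0.009, 1.525]
force: [0.4, 0.1, 0.2]
grip_width: 0.07
finger_force: 0.0
```

```bash
python3 - <<'E'
from h import *
go((.350,-.296,.004,86))
E
```

```text
q [ 0.83  0.48 -0.34  2.13  0.3   0.56  0.23] F [0.4 0.1 0.2]
[ 3.50e-01 -2.96e-01  4.00e-03  8.60e+01] -> [-0.09, -0.68, 9.88, 0.8, 0.5, 1.4]
```

Call:
servo_tool --pt "7 -0.1 -0.6 3 0.8 0.5 1.4" --pt "7 -0.1 -0.6 6 0.8 0.5 1.4" --pt "7 -0.1 -0.6 8.5 0.8 0.5 1.4" --pt "7 -0.1 -0.6 9.5 0.8 0.5 1.4" --pt "7 -0.1 -0.6 9.8 0.8 0.5 1.4" --pt "7 -0.1 -0.6 9.8 0.8 0.5 1.4"

```text
clock: 28.8
position: [0.3504, -0.296, 0.0046]
tool_rot: [3.141, -0.001, 1.498]
force: [-0.8, -0.1, 0.4]
grip_width: 0.0699
finger_force: 0.0
```

```bash
python3 - <<'E'
from h import *
go((.350,-.296,.004,86))
E
```

```text
q [ 0.74  0.68 -0.22  2.16  0.41  0.34  0.11] F [-0.8 -0.1  0.4]
[ 3.50e-01 -2.96e-01  4.00e-03  8.60e+01] -> [-0.0, -0.04, 0.06, 0.0, -0.0, -0.2]
```

Call:
servo_tool --pt "3 0 0 0 0 0 0" --pt "3 0 0 0 0 0 0" --pt "3 0 0 0 0 0 0" --pt "3 0 0 0 0 0 0" --pt "3 0 0 0 0 0 0" --pt "3 0 0 0 0 0 0" --force 70

```text
clock: 29.4
position: [0.3504, -0.2961, 0.0051]
tool_rot: [3.141, -0.0, 1.497]
force: [-1.7, 2.5, 18.1]
grip_width: 0.0448
finger_force: 69.3
```

Call:
servo_tool --pt "3 0 0 -2 0 0 0" --pt "3 0 0 -6 0 0 0" --pt "3 0 0 -10 0 0 0" --pt "3 0 0 -14 0 0 0" --pt "3 0 0 -16 0 0 0" --pt "3 0 0 -16 0 0 0"

```text
clock: 30.0
position: [0.3509, -0.2968, 0.1667]
tool_rot: [3.138, 0.002, 1.497]
force: [-0.3, -0.4, -3.3]
grip_width: 0.0445
finger_force: 74.9
```

```bash
python3 - <<'E'
from h import *
a=loc(CR,0,-.076);go((*a,.17,1.6),(*a,.08,1.6))
E
```

```text
q [ 0.9   0.38 -0.41  2.07  0.22  0.73  0.28] F [-0.3 -0.4 -3.3]
[ 0.465 -0.14   0.17   1.6  ] -> [16.43, 10.19, -0.33, 0.3, -0.1, 84.2]
[ 0.465 -0.14   0.08   1.6  ] -> [16.45, 10.16, 8.67, 0.3, -0.1, 84.2]
```

Call:
servo_tool --pt "3 16.4 10.2 -2 0 0 84.2" --pt "3 16.4 10.2 -2 0 0 84.2" --pt "3 16.4 10.2 -2 0 0 84.2" --pt "3 16.4 10.2 -2 0 0 84.2" --pt "3 16.4 10.2 -2 0 0 84.2" --pt "3 16.4 10.2 -2 0 0 84.2" --pt "3 16.4 10.2 -2 0 0 84.2" --pt "3 16.4 10.2 -2 0 0 84.2" --pt "3 16.4 10.2 0 0 0 84.2" --pt "3 16.4 10.2 4 0 0 84.2"

```text
clock: 31.0
position: [0.4648, -0.1401, 0.1243]
tool_rot: [3.141, -0.003, 0.061]
force: [0.9, -0.1, -5.0]
grip_width: 0.0442
finger_force: 74.8
```

Call:
servo_tool --pt "3 0 0 2 0 0 0" --pt "3 0 0 2 0 0 0" --pt "3 0 0 2 0 0 0"

```text
clock: 31.3
position: [0.4635, -0.1396, 0.1038]
tool_rot: [-3.14, 0.001, 0.068]
force: [0.4, -0.4, -2.9]
grip_width: 0.0441
finger_force: 74.5
```

```bash
python3 - <<'E'
from h import *
a=loc(CR,0,-.076);go((*a,.08,1.6),(*a,.036,1.6))
E
```

```text
q [ 0.25  0.5  -0.11  2.07  0.09  0.58 -1.42] F [ 0.4 -0.4 -2.9]
[ 0.465 -0.14   0.08   1.6  ] -> [0.11, 0.1, 2.38, -0.1, 0.1, 2.3]
[ 0.465 -0.14   0.036  1.6  ] -> [0.12, 0.11, 6.78, -0.1, 0.1, 2.3]
```

Call:
servo_tool --pt "3 0.1 0.1 2 0 0 2.3" --pt "3 0.1 0.1 4 0 0 2.3" --pt "3 0.1 0.1 5.5 0 0 2.3" --pt "3 0.1 0.1 6.2 0 0 2.3" --pt "3 0.1 0.1 6.6 0 0 2.3" --pt "3 0.1 0.1 6.8 0 0 2.3" --pt "3 0.1 0.1 7.0 0 0 2.3" --pt "3 0.1 0.1 7.0 0 0 2.3"

```text
clock: 32.1
position: [0.465, -0.1406, 0.0343]
tool_rot: [-3.141, -0.0, 0.027]
force: [0.4, 0.4, -2.0]
grip_width: 0.0446
finger_force: 74.7
```

```bash
python3 - <<'E'
from h import *
a=loc(CR,0,-.076);go((*a,.015,1.6))
E
```

```text
q [ 0.23  0.63 -0.07  2.09  0.11  0.42 -1.47] F [ 0.4  0.4 -2. ]
[ 0.465 -0.14   0.015  1.6  ] -> [-0.04, -0.01, 1.93, -0.1, -0.0, -0.0]
```

Call:
servo_tool --pt "3 0 0 0.2 0 0 0" --pt "3 0 0 0.4 0 0 0" --pt "3 0 0 0.6 0 0 0" --pt "3 0 0 0.8 0 0 0" --pt "3 0 0 0.8 0 0 0"

```text
clock: 32.6
position: [0.4638, -0.1405, 0.0257]
tool_rot: [-3.14, 0.002, 0.027]
force: [-3.8, -0.4, -2.3]
grip_width: 0.0444
finger_force: 75.1
```

Call:
servo_tool --pt "3 0 0 0.2 0 0 0" --pt "3 0 0 0.4 0 0 0" --pt "3 0 0 0.6 0 0 0" --pt "3 0 0 0.8 0 0 0" --pt "3 0 0 0.9 0 0 0" --pt "3 0 0 0.9 0 0 0"

```text
clock: 33.2
position: [0.4645, -0.1405, 0.0169]
tool_rot: [-3.14, 0.001, 0.027]
force: [-4.0, -0.2, 2.3]
grip_width: 0.0445
finger_force: 75.7
```

Call:
servo_tool --pt "3 0 0 0.1 0 0 0" --pt "3 0 0 0.2 0 0 0" --pt "3 0 0 0.2 0 0 0"

```text
clock: 33.5
position: [0.4651, -0.1406, 0.0151]
tool_rot: [-3.141, -0.0, 0.027]
force: [-1.6, -1.0, 4.7]
grip_width: 0.0447
finger_force: 76.3
```

Call:
servo_tool --pt "6.2 0 0 0 0 0 0" --pt "6.2 0 0 0 0 0 0" --pt "6.2 0 0 0 0 0 0" --pt "6.2 0 0 -2 0 0 0" --pt "6.2 0 0 -6 0 0 0" --pt "3 0 0 -6 0 0 0" --pt "0 0 0 -6 0 0 0" --pt "0 0 0 -6 0 0 0"

```text
clock: 34.3
position: [0.4646, -0.1405, 0.0744]
tool_rot: [-3.14, 0.001, 0.027]
force: [1.2, -0.4, 0.0]
grip_width: 0.0184
finger_force: 0.0
```

```bash
python3 - <<'E'
from h import *
a=loc(CR,0.05,-.076);go((*a,.037,1.6))
E
```

```text
q [ 0.24  0.55 -0.09  2.08  0.09  0.51 -1.46] F [ 1.2 -0.4  0. ]
[ 0.515 -0.139  0.037  1.6  ] -> [5.01, 0.0, 3.74, -0.1, 0.0, -0.0]
```

Call:
servo_tool --pt "0 4.4 0 0 0 0 0" --pt "0 4.4 0 2 0 0 0" --pt "0 4.4 0 3.4 0 0 0" --pt "0 4.4 0 3.6 0 0 0" --pt "0 4.4 0 3.7 0 0 0" --pt "0 4.4 0 3.8 0 0 0" --pt "0 4.4 0 3.8 0 0 0"

```text
clock: 35.0
position: [0.5088, -0.1394, 0.0374]
tool_rot: [-3.141, -0.0, 0.027]
force: [-0.5, -0.0, -0.7]
grip_width: -0.0
finger_force: 0.0
```

Call:
servo_tool --pt "0 0 0 0.1 0 0 0" --pt "0 0 0 0.2 0 0 0" --pt "0 0 0 0.25 0 0 0" --pt "0 0 0 0.25 0 0 0"

```text
clock: 35.4
position: [0.509, -0.1395, 0.0359]
tool_rot: [-3.141, -0.001, 0.027]
force: [-7.8, 1.8, 33.9]
grip_width: 0.0003
finger_force: 16.6
```

Bay 1 stops firmly at z = 0.0359, so that pack is fully down. Next is the blue empty.

Call:
servo_tool --pt "0 0 0 -3 0 0 0" --pt "0 0 0 -8 0 0 0" --pt "7 0 0 -12 0 0 0" --pt "7 0 0 -12 0 0 0"

```text
clock: 35.8
position: [0.5111, -0.1401, 0.1595]
tool_rot: [3.141, -0.007, 0.027]
force: [0.4, -1.0, -0.3]
grip_width: 0.0279
finger_force: 0.0
```

```bash
python3 - <<'E'
from h import *
go((.4575,.109,.16,1.0),(.4575,.109,.008,1.0))
E
```

```text
q [ 0.23  0.46 -0.1   1.92  0.07  0.75 -1.45] F [ 0.4 -1.  -0.3]
[0.458 0.109 0.16  1.   ] -> [-4.69, -25.04, -0.1, 0.0, -0.4, 0.5]
[0.458 0.109 0.008 1.   ] -> [-4.8, -25.05, 15.1, 0.0, -0.4, 0.5]
```

Call:
servo_tool --pt "7 -4.7 -25 0 0 -0.4 0.5" --pt "7 -4.7 -25 0 0 -0.4 0.5" --pt "7 -4.7 -25 0 0 -0.4 0.5" --pt "7 -4.7 -25 0 0 -0.4 0.5" --pt "7 -4.7 -25 0 0 -0.4 0.5" --pt "7 -4.7 -25 0 0 -0.4 0.5" --pt "7 -4.7 -25 4 0 -0.4 0.5" --pt "7 -4.7 -25 8 0 -0.4 0.5" --pt "7 -4.7 -25 8 0 -0.4 0.5"

```text
clock: 36.7
position: [0.4526, 0.1085, 0.0714]
tool_rot: [3.141, 0.014, 0.019]
force: [-0.8, 1.4, 1.1]
grip_width: 0.0701
finger_force: 0.0
```

```bash
python3 - <<'E'
from h import *
go((.4575,.109,.16,1.0),(.4575,.109,.008,1.0))
f=__import__("workcell").bot.grab_frame("side")["frame"]
h=cv2.cvtColor(f,cv2.COLOR_BGR2HSV)
rects("side",((h[...,0]>108)&(h[...,0]<130)&(h[...,1]>90)),(280,130,350,180),.027,25)
E
```

```text
q [-0.27  0.54 -0.12  2.12  0.12  0.5  -2.03] F [-0.8  1.4  1.1]
[0.458 0.109 0.16  1.   ] -> [0.37, -0.03, -8.87, 0.0, 0.8, 0.1]
[0.458 0.109 0.008 1.   ] -> [0.57, -0.04, 6.33, 0.0, 0.8, 0.1]
side px [319.6 158.4] centroid 457.2 83.5 size [138.  74.] axis 2.1
```

Call:
servo_tool --pt "7 0.2 0 2 0 0.3 0" --pt "7 0.2 0 4.5 0 0.3 0" --pt "7 0.2 0 6 0 0.3 0" --pt "7 0.2 0 6.3 0 0.3 0" --pt "7 0.2 0 6.3 0 0.3 0" --pt "7 0.2 0 6.3 0 0.3 0"

```text
clock: 37.35
position: [0.4574, 0.1095, 0.0132]
tool_rot: [-3.14, 0.0, 0.018]
force: [0.7, 0.2, 0.3]
grip_width: 0.0701
finger_force: 0.0
```

```bash
python3 - <<'E'
from h import *
go((.4575,.109,.008,1.0))
E
```

```text
q [-0.29  0.66 -0.09  2.13  0.15  0.35 -2.06] F [0.7 0.2 0.3]
[0.458 0.109 0.008 1.   ] -> [0.01, 0.05, 0.52, -0.1, 0.0, 0.0]
```

Call:
servo_tool --pt "7 0 0 0.5 0 0 0" --pt "7 0 0 0.6 0 0 0" --pt "3 0 0 0.6 0 0 0" --pt "3 0 0 0.6 0 0 0" --pt "3 0 0 0.6 0 0 0" --pt "3 0 0 0.6 0 0 0" --pt "3 0 0 0.6 0 0 0" --pt "3 0 0 0.6 0 0 0" --force 70

```text
clock: 38.15
position: [0.4565, 0.1093, 0.0061]
tool_rot: [-3.141, 0.002, 0.019]
force: [-1.8, -1.9, 10.7]
grip_width: 0.0443
finger_force: 71.0
```

Call:
servo_tool --pt "3 0 0 -2 0 0 0" --pt "3 0 0 -6 0 0 0" --pt "3 0 0 -10 0 0 0" --pt "3 0 0 -10 0 0 0"

```text
clock: 38.55
position: [0.4587, 0.1097, 0.1098]
tool_rot: [-3.139, -0.004, 0.018]
force: [0.7, -0.4, -3.6]
grip_width: 0.0444
finger_force: 73.3
```

```bash
python3 - <<'E'
from h import *
a=loc(CR,0,0);go((*a,.10,1.6),(*a,.05,1.6))
E
```

```text
q [-0.25  0.47 -0.14  2.1   0.11  0.57 -2.02] F [ 0.7 -0.4 -3.6]
[ 0.462 -0.064  0.1    1.6  ] -> [0.06, 17.43, 0.93, -0.2, -0.2, -0.6]
[ 0.462 -0.064  0.05   1.6  ] -> [0.05, 17.45, 5.93, -0.2, -0.2, -0.6]
```

Call:
servo_tool --pt "3 0.1 17.4 0 0 0 -0.6" --pt "3 0.1 17.4 0 0 0 -0.6" --pt "3 0.1 17.4 0 0 0 -0.6" --pt "3 0.1 17.4 0 0 0 -0.6" --pt "3 0.1 17.4 0 0 0 -0.6" --pt "3 0.1 17.4 3 0 0 -0.6" --pt "3 0.1 17.4 4 0 0 -0.6" --pt "3 0.1 17.4 4 0 0 -0.6" --pt "3 0.1 17.4 4 0 0 -0.6" --pt "3 0.1 17.4 4 0 0 -0.6"

```text
clock: 39.55
position: [0.4613, -0.0643, 0.0662]
tool_rot: [-3.14, 0.001, 0.029]
force: [0.6, -0.5, -1.7]
grip_width: 0.0447
finger_force: 73.0
```

```bash
python3 - <<'E'
from h import *
a=loc(CR,0,0);go((*a,.035,1.6))
E
```

```text
q [ 0.11  0.55 -0.13  2.13  0.14  0.47 -1.67] F [ 0.6 -0.5 -1.7]
[ 0.462 -0.064  0.035  1.6  ] -> [0.12, 0.02, 3.12, -0.1, 0.1, 0.1]
```

Call:
servo_tool --pt "3 0.1 0.1 1.5 0 0 0" --pt "3 0.1 0.1 2.5 0 0 0" --pt "3 0.1 0.1 3.1 0 0 0" --pt "3 0.1 0.1 3.4 0 0 0" --pt "3 0.1 0.1 3.6 0 0 0" --pt "3 0.1 0.1 3.8 0 0 0" --pt "3 0.1 0.1 4.0 0 0 0" --pt "3 0.1 0.1 4.0 0 0 0"

```text
clock: 40.35
position: [0.4611, -0.0656, 0.0252]
tool_rot: [-3.14, 0.004, 0.029]
force: [-4.4, -0.7, -4.1]
grip_width: 0.0445
finger_force: 73.2
```

Call:
servo_tool --pt "3 0 0 0.2 0 0 0" --pt "3 0 0 0.4 0 0 0" --pt "3 0 0 0.6 0 0 0" --pt "3 0 0 0.8 0 0 0" --pt "3 0 0 0.9 0 0 0" --pt "3 0 0 0.9 0 0 0"

```text
clock: 40.95
position: [0.4619, -0.0656, 0.0165]
tool_rot: [-3.14, 0.002, 0.029]
force: [-3.9, -0.8, 3.6]
grip_width: 0.0442
finger_force: 74.1
```

Call:
servo_tool --pt "3 0 0 0.1 0 0 0" --pt "6.0 0 0 0.1 0 0 0" --pt "6.0 0 0 0.1 0 0 0" --pt "6.0 0 0 0.1 0 0 0" --pt "6.0 0 0 -2 0 0 0" --pt "6.0 0 0 -6 0 0 0" --pt "0 0 0 -6 0 0 0" --pt "0 0 0 -6 0 0 0" --pt "0 0 0 -6 0 0 0"

```text
clock: 41.85
position: [0.4617, -0.0656, 0.076]
tool_rot: [-3.14, 0.002, 0.029]
force: [0.2, -0.0, -0.3]
grip_width: 0.0166
finger_force: 0.0
```

```bash
python3 - <<'E'
from h import *
a=loc(CR,0.044,0);go((*a,.037,1.6))
E
```

```text
q [ 0.12  0.53 -0.13  2.12  0.14  0.5  -1.66] F [ 0.2 -0.  -0.3]
[ 0.506 -0.063  0.037  1.6  ] -> [4.49, -0.1, 3.89, -0.1, 0.1, 0.1]
```

Call:
servo_tool --pt "0 4.4 0 0 0 0 0" --pt "0 4.4 0 2 0 0 0" --pt "0 4.4 0 3.4 0 0 0" --pt "0 4.4 0 3.7 0 0 0" --pt "0 4.4 0 3.8 0 0 0" --pt "0 4.4 0 3.9 0 0 0" --pt "0 4.4 0 4.0 0 0 0" --pt "0 4.4 0 4.05 0 0 0"

```text
clock: 42.65
position: [0.506, -0.0644, 0.0363]
tool_rot: [-3.14, 0.001, 0.029]
force: [-0.2, 0.3, 0.5]
grip_width: 0.0001
finger_force: 0.0
```

Call:
servo_tool --pt "0 0 0 0.05 0 0 0" --pt "0 0 0 0.05 0 0 0"

```text
clock: 42.85
position: [0.506, -0.0644, 0.0361]
tool_rot: [-3.141, 0.001, 0.029]
force: [-2.6, 0.4, 10.9]
grip_width: 0.0002
finger_force: 5.3
```

```bash
python3 - <<'E'
from h import *
go((.4585,.253,.17,-7.3),(.4585,.253,.008,-7.3))
E
```

```text
q [ 0.1   0.65 -0.12  2.03  0.15  0.47 -1.67] F [-2.6  0.4 10.9]
[ 0.458  0.253  0.17  -7.3  ] -> [-3.85, -31.87, -13.35, -0.1, 0.1, 9.0]
[ 0.458  0.253  0.008 -7.3  ] -> [-3.83, -31.86, 2.85, -0.1, 0.1, 9.0]
```

Bay 2 is down (stop at z = 0.0361). Empty 1 needs a half-turned wrist so the last joint stays inside its range.

Call:
servo_tool --pt "0 0 0 -4 0 0 0" --pt "0 0 0 -9 0 0 0" --pt "7 0 0 -13.4 0 0 -16" --pt "7 0 -6 -15 0 0 -85" --pt "7 -3.9 -31.9 -15 0 0 -85" --pt "7 -3.9 -31.9 -15 0 0 -85" --pt "7 -3.9 -31.9 -15 0 0 -85" --pt "7 -3.9 -31.9 -15 0 0 -85" --pt "7 -3.9 -31.9 -15 0 0 -85" --pt "7 -3.9 -31.9 -15 0 0 -85"

```text
clock: 43.85
position: [0.4565, 0.2577, 0.1865]
tool_rot: [-3.139, -0.002, 1.239]
force: [1.1, -1.2, -0.9]
grip_width: 0.07
finger_force: 0.0
```

```bash
python3 - <<'E'
from h import *
go((.4585,.253,.12,172.7))
E
```

```text
q [-0.23  0.46 -0.53  1.89  0.3   0.87 -1.23] F [ 1.1 -1.2 -0.9]
[4.580e-01 2.530e-01 1.200e-01 1.727e+02] -> [-0.39, 0.36, 6.65, 0.0, -0.2, -101.7]
```

Call:
servo_tool --pt "7 -0.4 0.4 3 0 0 -101" --pt "7 -0.4 0.4 3 0 0 -101" --pt "7 -0.4 0.4 3 0 0 -101" --pt "7 -0.4 0.4 3 0 0 -101" --pt "7 -0.4 0.4 3 0 0 -101" --pt "7 -0.4 0.4 3 0 0 -101" --pt "7 -0.4 0.4 3 0 0 -101" --pt "7 -0.4 0.4 3 0 0 -101" --pt "7 -0.4 0.4 5 0 0 -101" --pt "7 -0.4 0.4 6.6 0 0 -101"

```text
clock: 44.85
position: [0.4605, 0.248, 0.1196]
tool_rot: [3.141, -0.002, 2.735]
force: [-0.5, 0.4, 0.4]
grip_width: 0.0698
finger_force: 0.0
```

Call:
servo_tool --pt "7 0 0 0 0 0 -8" --pt "7 0 0 0 0 0 -8" --pt "7 0 0 4 0 0 -8" --pt "7 0 0 5 0 0 -8" --pt "7 0 0 5 0 0 -8"

```text
clock: 45.35
position: [0.4595, 0.248, 0.0693]
tool_rot: [-3.141, -0.004, 2.866]
force: [0.6, 0.2, 0.8]
grip_width: 0.0702
finger_force: 0.0
```

```bash
python3 - <<'E'
from h import *
go((.4585,.253,.008,172.7))
f=__import__("workcell").bot.grab_frame("side")["frame"]
rects("side",f.min(2)>165,(310,122,345,145),.027,50,600)
E
```

```text
q [-0.04  0.73 -0.8   1.96  0.74  0.78  0.02] F [0.6 0.2 0.8]
[4.580e-01 2.530e-01 8.000e-03 1.727e+02] -> [0.21, 0.46, 6.13, -0.0, -0.2, -8.5]
side px [325.7 133.4] centroid 460.2 252.7 size [34. 85.] axis -12.1
```

Call:
servo_tool --pt "7 0.2 0.5 0 0 -0.2 -8.5" --pt "7 0.2 0.5 0 0 -0.2 -8.5" --pt "7 0.2 0.5 3 0 -0.2 -8.5" --pt "7 0.2 0.5 5 0 -0.2 -8.5" --pt "7 0.2 0.5 6 0 -0.2 -8.5" --pt "7 0.2 0.5 6.1 0 -0.2 -8.5" --pt "7 0.2 0.5 6.1 0 -0.2 -8.5"

```text
clock: 46.1
position: [0.4598, 0.254, 0.0098]
tool_rot: [3.141, 0.002, 3.015]
force: [1.5, 0.5, 0.3]
grip_width: 0.07
finger_force: 0.0
```

Call:
servo_tool --pt "3 0 0 0 0 0 0" --pt "3 0 0 0 0 0 0" --pt "3 0 0 0 0 0 0" --pt "3 0 0 0 0 0 0" --pt "3 0 0 0 0 0 0" --pt "3 0 0 0 0 0 0" --force 70

```text
clock: 46.7
position: [0.4599, 0.2539, 0.0101]
tool_rot: [3.141, 0.003, 3.016]
force: [-3.5, -3.3, 16.3]
grip_width: 0.0445
finger_force: 70.3
```

Call:
servo_tool --pt "3 0 0 -2 0 0 0" --pt "3 0 0 -6 0 0 0" --pt "3 0 0 -10 0 0 0" --pt "3 0 0 -10 0 0 0"

```text
clock: 47.1
position: [0.4609, 0.255, 0.1135]
tool_rot: [3.137, 0.006, 3.016]
force: [-0.2, 0.6, -2.1]
grip_width: 0.0438
finger_force: 73.4
```

```bash
python3 - <<'E'
from h import *
a=loc(CR,0,.076);go((*a,.10,181.6),(*a,.05,181.6))
E
```

```text
q [ 0.01  0.68 -0.89  1.93  0.7   0.86  0.2 ] F [-0.2  0.6 -2.1]
[4.600e-01 1.100e-02 1.000e-01 1.816e+02] -> [-2.98, -24.17, 1.27, 0.2, 0.4, -8.8]
[4.600e-01 1.100e-02 5.000e-02 1.816e+02] -> [-2.95, -24.19, 6.27, 0.2, 0.4, -8.8]
```

Call:
servo_tool --pt "3 -3.1 -24.2 0 0.2 0.4 -8.8" --pt "3 -3.1 -24.2 0 0.2 0.4 -8.8" --pt "3 -3.1 -24.2 0 0.2 0.4 -8.8" --pt "3 -3.1 -24.2 0 0.2 0.4 -8.8" --pt "3 -3.1 -24.2 0 0.2 0.4 -8.8" --pt "3 -3.1 -24.2 0 0.2 0.4 -8.8" --pt "3 -3.1 -24.2 0 0.2 0.4 -8.8" --pt "3 -3.1 -24.2 4 0.2 0.4 -8.8" --pt "3 -3.1 -24.2 4 0.2 0.4 -8.8" --pt "3 -3.1 -24.2 4 0.2 0.4 -8.8"

```text
clock: 48.1
position: [0.4596, 0.0113, 0.0691]
tool_rot: [-3.14, -0.007, -3.11]
force: [0.8, 0.3, -1.2]
grip_width: 0.0441
finger_force: 73.2
```

```bash
python3 - <<'E'
from h import *
a=loc(CR,0.001,.076);go((*a,.040,181.6))
E
```

```text
q [ 0.5   0.69 -0.87  2.11  0.82  0.73  0.68] F [ 0.8  0.3 -1.2]
[4.610e-01 1.100e-02 4.000e-02 1.816e+02] -> [-0.2, 0.02, 2.91, -0.1, -0.4, 0.2]
```

Call:
servo_tool --pt "3 -0.1 0 1.5 0 -0.3 0" --pt "3 -0.1 0 2.4 0 -0.3 0" --pt "3 -0.1 0 2.9 0 -0.3 0" --pt "3 -0.1 0 3.2 0 -0.3 0" --pt "3 -0.1 0 3.4 0 -0.3 0" --pt "3 -0.1 0 3.6 0 -0.3 0" --pt "3 -0.1 0 3.6 0 -0.3 0"

```text
clock: 48.8
position: [0.4607, 0.0099, 0.0332]
tool_rot: [-3.139, -0.001, -3.112]
force: [-4.5, 0.9, 4.4]
grip_width: 0.0441
finger_force: 74.3
```

Call:
servo_tool --pt "3 0 0 0.2 0 0 0" --pt "3 0 0 0.4 0 0 0" --pt "3 0 0 0.6 0 0 0" --pt "3 0 0 0.8 0 0 0" --pt "3 0 0 0.8 0 0 0"

```text
clock: 49.3
position: [0.4601, 0.0095, 0.0245]
tool_rot: [-3.139, -0.002, -3.113]
force: [-5.5, 0.0, -1.6]
grip_width: 0.0442
finger_force: 73.5
```

Call:
servo_tool --pt "3 0 0 0.2 0 0 0" --pt "3 0 0 0.35 0 0 0" --pt "3 0 0 0.45 0 0 0" --pt "3 0 0 0.45 0 0 0"

```text
clock: 49.7
position: [0.4611, 0.0097, 0.0204]
tool_rot: [-3.139, -0.0, -3.113]
force: [-2.6, -0.9, 4.6]
grip_width: 0.0438
finger_force: 74.3
```

Call:
servo_tool --pt "6.0 0 0 0 0 0 0" --pt "6.0 0 0 0 0 0 0" --pt "6.0 0 0 0 0 0 0" --pt "6.0 0 0 -2 0 0 0" --pt "6.0 0 0 -6 0 0 0" --pt "0 0 0 -6 0 0 0" --pt "0 0 0 -6 0 0 0" --pt "0 0 0 -6 0 0 0"

```text
clock: 50.5
position: [0.4606, 0.0096, 0.0798]
tool_rot: [-3.139, -0.001, -3.113]
force: [-0.6, -0.0, -0.7]
grip_width: 0.0168
finger_force: 0.0
```

```bash
python3 - <<'E'
from h import *
a=loc(CR,0.044,.076);go((*a,.0365,181.6))
E
```

```text
q [ 0.51  0.67 -0.89  2.11  0.79  0.74  0.7 ] F [-0.6 -0.  -0.7]
[5.040e-01 1.300e-02 3.600e-02 1.816e+02] -> [-4.39, 0.2, 4.32, -0.2, -0.1, 0.0]
```

Call:
servo_tool --pt "0 -4.4 0.2 0 0 0 0" --pt "0 -4.4 0.2 2 0 0 0" --pt "0 -4.4 0.2 3.8 0 0 0" --pt "0 -4.4 0.2 4.1 0 0 0" --pt "0 -4.4 0.2 4.2 0 0 0" --pt "0 -4.4 0.2 4.3 0 0 0" --pt "0 -4.4 0.2 4.35 0 0 0" --pt "0 -4.4 0.2 4.4 0 0 0" --pt "0 -4.4 0.2 4.4 0 0 0"

```text
clock: 51.4
position: [0.5048, 0.0128, 0.0365]
tool_rot: [-3.139, -0.0, -3.113]
force: [-0.3, -0.4, 0.3]
grip_width: -0.0002
finger_force: 0.0
```

Call:
servo_tool --pt "0 0 0 0.05 0 0 0" --pt "0 0 0 0.1 0 0 0" --pt "0 0 0 0.1 0 0 0"

```text
clock: 51.7
position: [0.5049, 0.0128, 0.036]
tool_rot: [-3.138, -0.0, -3.113]
force: [-5.0, -2.1, 19.0]
grip_width: -0.0
finger_force: 9.9
```

Call:
servo_tool --pt "0 0 0 -2 0 0 0" --pt "0 0 0 -7 0 0 0" --pt "3 0 0 -12 0 0 0" --pt "3 2 0 -17 0 0 0" --pt "3 6 -10 -22 0 0 0" --pt "3 6 -18 -22 0 0 0" --pt "3 6 -24 -22 0 0 0" --pt "3 6 -24 -22 0 0 0" --pt "3 6 -24 -22 0 0 0"

```text
clock: 52.6
position: [0.4513, -0.2271, 0.256]
tool_rot: [-3.138, -0.0, -3.113]
force: [1.4, 0.7, -0.3]
grip_width: 0.0296
finger_force: 0.0
```

```bash
python3 - <<'E'
from h import *
go((.61,-.061,.26,91.6))
snap("seated",(175,140,335,255),(280,115,380,215))
E
```

```text
q [ 1.15  0.49 -1.09  1.85  0.49  1.11  1.48] F [ 1.4  0.7 -0.3]
[ 6.10e-01 -6.10e-02  2.60e-01  9.16e+01] -> [-16.34, 16.15, -0.46, -0.2, 0.1, 90.0]
top scale 2.5
side scale 4.0
```

View pics/seated.png

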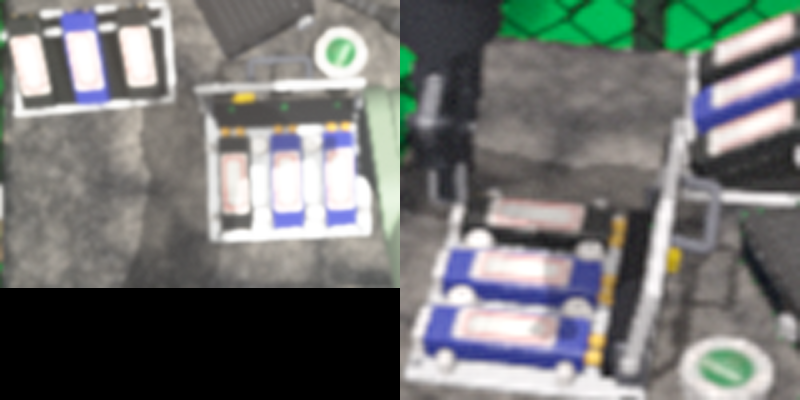

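All three empties look fully down and level in the top crop, and the warm packs are still leaning. Now I'll close the clamp.

Call:
servo_tool --pt "3 -16.6 16.6 -2 0 0 89.8" --pt "3 -16.6 16.6 -2 0 0 89.8" --pt "3 -16.6 16.6 -2 0 0 89.8" --pt "3 -16.6 16.6 -2 0 0 89.8" --pt "3 -16.6 16.6 -2 0 0 89.8" --pt "3 -16.6 16.6 -2 0 0 89.8" --pt "2.4 -16.6 16.6 -2 0 0 89.8" --pt "2.4 -16.6 16.6 -2 0 0 89.8" --pt "2.4 -16.6 16.6 -2 0 0 89.8" --pt "2.4 -16.6 16.6 -2 0 0 89.8"

```text
clock: 53.7
position: [0.6131, -0.0539, 0.2749]
tool_rot: [-3.141, 0.002, 1.671]
force: [0.3, 0.1, 0.3]
grip_width: 0.0237
finger_force: 0.0
```

Call:
servo_tool --pt "2.4 0 0 1 0 0 0" --pt "2.4 0 0 1 0 0 0" --pt "2.4 0 0 1 0 0 0"

```text
clock: 54.0
position: [0.6129, -0.0541, 0.2644]
tool_rot: [-3.14, 0.002, 1.681]
force: [-0.9, 0.5, -0.1]
grip_width: 0.024
finger_force: 0.0
```

```bash
python3 - <<'E'
from h import *
go((.6177,-.061,.15,91.5),(.6177,-.061,.0945,91.5))
E
```

```text
q [ 0.44  0.55 -0.67  1.56  0.36  1.16 -0.2 ] F [-0.9  0.5 -0.1]
[ 6.18e-01 -6.10e-02  1.50e-01  9.15e+01] -> [-0.72, 0.42, 11.44, -0.1, 0.1, 4.8]
[ 6.18e-01 -6.10e-02  9.40e-02  9.15e+01] -> [-0.71, 0.43, 16.99, -0.1, 0.1, 4.8]
```

Call:
servo_tool --pt "2.4 -0.7 0.4 3 0 0 4.8" --pt "2.4 -0.7 0.4 7 0 0 4.8" --pt "2.4 -0.7 0.4 10 0 0 4.8" --pt "2.4 -0.7 0.4 10.5 0 0 4.8" --pt "2.4 -0.7 0.4 10.5 0 0 4.8"

```text
clock: 54.5
position: [0.6178, -0.0608, 0.1599]
tool_rot: [-3.14, 0.002, 1.595]
force: [0.5, -0.7, 0.6]
grip_width: 0.024
finger_force: 0.0
```

```bash
python3 - <<'E'
from h import *
go((.6177,-.061,.0945,91.5))
E
```

```text
q [ 0.4   0.66 -0.61  1.65  0.44  0.97 -0.34] F [ 0.5 -0.7  0.6]
[ 6.18e-01 -6.10e-02  9.40e-02  9.15e+01] -> [-0.01, -0.0, 6.54, -0.1, 0.1, -0.1]
```

Call:
servo_tool --pt "2.4 0 0 2.5 0 0 0" --pt "2.4 0 0 4.5 0 0 0" --pt "2.4 0 0 6 0 0 0" --pt "2.4 0 0 6.5 0 0 0" --pt "2.4 0 0 6.5 0 0 0" --pt "0 0 0 6.5 0 0 0" --pt "0 0 0 6.5 0 0 0" --pt "0 0 0 6.5 0 0 0" --pt "0 0 0 6.5 0 0 0" --pt "0 0 0 6.5 0 0 0" --force 30

```text
clock: 55.5
position: [0.6187, -0.061, 0.096]
tool_rot: [3.14, 0.003, 1.593]
force: [2.6, -0.4, 6.3]
grip_width: 0.0089
finger_force: 29.7
```

Call:
servo_tool --pt "0 0 -0.7 -0.5 0 0 0" --pt "0 0 -1.5 -0.9 0 0 0" --pt "0 0 -2.2 -1.2 0 0 0" --pt "0 0 -3.0 -1.5 0 0 0" --pt "0 0 -3.8 -1.7 0 0 0" --pt "0 0 -4.7 -1.8 0 0 0" --pt "0 0 -5.5 -1.8 0 0 0" --pt "0 0 -6.4 -1.7 0 0 0" --pt "0 0 -7.2 -1.6 0 0 0" --pt "0 0 -8.0 -1.4 0 0 0"

```text
clock: 56.5
position: [0.5375, -0.063, 0.1092]
tool_rot: [-3.142, 0.003, 1.593]
force: [2.0, -0.7, 3.7]
grip_width: 0.0086
finger_force: 31.0
```

Call:
servo_tool --pt "0 0 -0.8 0.3 0 0 0" --pt "0 0 -1.5 0.7 0 0 0" --pt "0 0 -2.2 1.2 0 0 0" --pt "0 0 -2.9 1.7 0 0 0" --pt "0 0 -3.5 2.3 0 0 0" --pt "0 0 -4.0 2.9 0 0 0" --pt "0 0 -4.3 3.3 0 0 0" --pt "0 0 -4.3 3.3 0 0 0"

```text
clock: 57.3
position: [0.4941, -0.064, 0.0753]
tool_rot: [-3.14, 0.002, 1.594]
force: [2.8, -1.7, -5.4]
grip_width: 0.0088
finger_force: 29.6
```

```bash
python3 - <<'E'
from h import *
go((.4923,-.0645,.069,91.5))
E
```

```text
q [ 0.42  0.62 -0.55  2.03  0.54  0.64 -0.47] F [ 2.8 -1.7 -5.4]
[ 4.92e-01 -6.40e-02  6.90e-02  9.15e+01] -> [-0.05, -0.18, 0.63, -0.1, 0.1, -0.2]
```

Call:
servo_tool --pt "0 0 -0.1 0.2 0 0 0" --pt "0 0 -0.2 0.4 0 0 0" --pt "0 0 -0.3 0.6 0 0 0" --pt "0 0 -0.3 0.6 0 0 0"

```text
clock: 57.7
position: [0.4917, -0.064, 0.0704]
tool_rot: [-3.141, 0.003, 1.594]
force: [-3.7, -1.6, 14.6]
grip_width: 0.0087
finger_force: 31.9
```

Call:
servo_tool --pt "0 0 0 0.1 0 0 0" --pt "0 0 0 0.15 0 0 0" --pt "0 0 0 0.15 0 0 0"

```text
clock: 58.0
position: [0.4918, -0.064, 0.0696]
tool_rot: [-3.141, 0.004, 1.594]
force: [-10.1, -0.5, 35.4]
grip_width: 0.0089
finger_force: 34.1
```

Call:
servo_tool --pt "0 0 0 -0.15 0 0 0" --pt "2.4 0 0 -0.15 0 0 0" --pt "2.4 0 0 -0.15 0 0 0" --pt "2.4 0 0 -0.15 0 0 0" --pt "2.4 0 0 -3 0 0 0" --pt "2.4 0 0 -8 0 0 0" --pt "2.4 0 0 -13 0 0 0" --pt "2.4 -8 0 -17 0 0 0" --pt "2.4 -18 0 -17 0 0 0" --pt "2.4 -18 0 -17 0 0 0"

```text
clock: 59.0
position: [0.4951, -0.2092, 0.2352]
tool_rot: [3.141, 0.003, 1.594]
force: [1.1, 0.7, -1.2]
grip_width: 0.0239
finger_force: 0.0
```

Call:
servo_tool --pt "2.4 -5 0 0 0 0 0" --pt "2.4 -5 0 0 0 0 0"

```text
clock: 59.2
position: [0.4949, -0.2642, 0.2335]
tool_rot: [-3.14, 0.004, 1.585]
force: [-0.5, 1.1, 0.2]
grip_width: 0.0242
finger_force: 0.0
```

```bash
python3 - <<'E'
from h import *
go()
snap("closed",(175,140,335,255),(270,115,380,225))
E
```

```text
q [ 0.84  0.48 -0.64  1.75  0.33  1.03  0.1 ] F [-0.5  1.1  0.2]
top scale 2.5
side scale 3.64
```

View pics/closed.png

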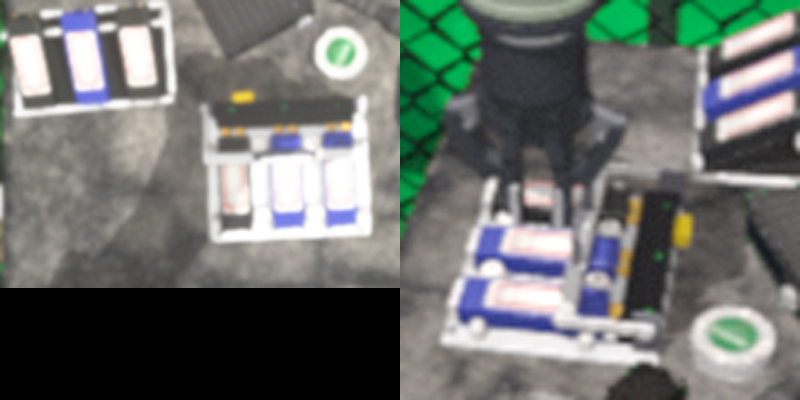

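The bar is closed over all three packs. Its near end, at about (315,203.5) in the raw side image, is back where it started, and the warm packs still lean on the rack. The arm is clear, so I'm handing in.

```bash
python3 -c "
from workcell import bot
print(bot.job_done())"
```

```text
the job is handed in; nothing more can be done
None
```

The job is handed in at about 59 s of the 210 s limit: all three warm packs lean on the rack, all three empty packs are pressed down to the bay floor, and the clamp is closed over them; the hand-in gave no verdict.

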